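Make the mitre box ready for the next cut

ROBOT

A 6-joint arm with a two-finger parallel gripper is mounted at the origin on the work surface. World frame = base frame: x ahead of the robot, y to its left, z up, the work surface at z = 0. Lengths are in m, angles in rad, forces in N, time in s.
With the tool pointing down it reaches from about 0.225 to 0.875 m from the base axis. Payload 3.4 kg.
Tool frame: the origin (TCP) lies between the finger pads; the fingertips stand 25 mm ahead of it and the grasp point (between the pads) lies 6 mm ahead of it (manip.tips_ahead is the distance from the TCP to the fingertips, in m); z points along the fingers, x is the direction in which the jaws open and shut, and the axes are right-handed (so a half turn about z gives the same grasp; the last joint's range is limited). The gripper opens to 85 mm and grips with 20 to 120 N. Pads are 22 mm wide; open, the fingers measure 114 mm over their backs; the gripper's body (76 mm by 85 mm) begins 54 mm behind the grasp point. The pads swing forward as they close: fully open they stand 13 mm farther back than shut.
Start: joints at [-1.231, 0.276, 1.505, -0, 1.361, -0.121], TCP at [0.256, -0.515, 0.256] pointing down, gripper open.
Joint ranges: [-2.89, 2.89], [-0.75, 2.08], [0.22, 2.7], [-1.18, 4.32], [0.11, 2.71], [-2.7, 2.7]. Speed limits (rad/s): [2.57, 2.57, 3.14, 3.14, 3.14, 3.14].

INTERFACE

Orientations are given as a unit quaternion [w, x, y, z].
In Python, from rig import manip gives the robot as it stands. The module is installed in compiled form; this text tells all that it offers.
- The arm moves only by the tool send_rows, never from a script. Its argument "plan" is a list of rows, each an object with "linear": the shift along the tool's x, y, z in m, a list of three; "delta_rot": the turn, a rotation vector about the tool's x, y, z in degrees, a list of three; "fingers": the finger opening in m, from 0 to 0.0854. A call has 1 to 12 rows; each row shifts and turns the pose as measured when the row begins, along the tool's axes as they then stand; what a row does not reach is not made up. A row lasts 1/12 s, in which the tool goes at most 41.7 mm and 7.16 degrees, less where a joint would pass 70% of its speed; a pose out of reach is approached as far as the arm can. A call with a gripper value outside its range is refused whole. The fingers move at their own pace and stop on an object; "force" is the grip in N (left out, the last holds). Time passes only in rows, so rows that do not move let the fingers close. It gives the time, the measured TCP pose, the force and the opening at its end, in the units of the state.
- manip.get_state(): the state, without advancing time (a new reading comes with each control period).
- manip.get_image(name): name is "scene" or "top" or "wrist"; returns the picture (384x512x3 uint8, red, green, blue); there is no depth.
- manip.camera_info(name): a dict with "K" (3x3 intrinsics, pixels), "dist" ([k1, k2, p1, p2, k3] as OpenCV has them; the pictures are not rectified), "rvec" (rotation vector, rad) and "tvec" (3), from world to camera coordinates, as OpenCV has them. Camera axes: x right, y down, z forward; pixel columns grow to the right and rows downward; lengths in m; the calibration is good to about 2 mm. A picture is of the moment at which its call begins: read the wrist's pose just before it. camera_info takes no time and is no camera call; for the wrist camera it gives the pose at the moment of the call.
- manip.sign_off(): hands the job in, once; it reports no verdict.
Trained networks look in the newest picture that a camera, given by its name, has taken for a name from the list of things; names that differ only in an ending like _2 or _b are one class to them, and where a whole thing is asked for, a point or a joint stands for the part that bears it (a point fixed in the world has none). Each returns a list of dicts, best first, with "p" (0 to 1); they miss things now and then, are a little off and sometimes report something else, mostly with a low value. They report only what shows in the picture. A call takes as long as a camera call. They do not tell look-alikes from the thing itself.
- manip.find_in(thing, camera): "extent" ([left, top, right, bottom] in pixels, round what is visible of it).
- manip.masks_of(thing, camera): "pixels" (384x512 bool, what is visible of it) and "extent" ([left, top, right, bottom] in pixels, round what is visible of it).
The state is a dict: "clock": time; "qpos": joint angles; "qd": joint speeds; "effort": joint torques, N m; "position": TCP position; "ee_rot": TCP orientation; "contact_force": force on the tool from outside, world axes, zero at the start; "moment": the same for the moment, N m; "width": finger opening in m.
Only numpy, scipy, OpenCV 4.12 (cv2) and the standard library are available. Lean on these libraries where they do the work, as an engineer would, in place of code of your own. Each camera call takes 0.05 s, during which the arm holds its last target. There are 200 camera calls.

TASK

Get the mitre box ready for the next visitor's saw cut. First put every mitred offcut, on the bed and on the table, into the scrap bin through its sprung push flap, and swing the turntable by its knob until the index line reads 30 degrees to the left (your left, facing the box) on the graduated arc, to about a degree; only then lay the plywood backing strip flat on the bed and the batten on top of it, both flush along the fence and roughly centred on the pivot. Leave the flap shut and the other things on the table where they are.

Things in the scene. Friction and masses are not known exactly. Their poses are not given: they have to be found in the camera images.
- mitre: base of the mitre box, fixed; place and yaw (within 9 degrees) vary. Origin on the table under the turntable's pivot; x away from the robot to the fence, y to the robot's left along the fence, z up. Its level bed (two aluminium wings and the turntable between) is at z = 36 mm, from x = -75 mm to the fence, y = -190 to 190 mm
- fence (a point): point at the foot of the fence's front face: x = 30, y = 0, z = 36 mm from the mitre box's origin, same axes. The fence is the plane through it along y, 10 mm thick, 50 mm high above the bed, in two halves from |y| = 48 to 190 mm: the 96 mm gap in the middle gives room for a finger
- zero (a point): zero mark of the white graduated arc on the low front apron, 133 mm in front of the pivot (straight towards -x), a round dot at its inner end, z = 21 mm; axes as the mitre box's. The arc is centred on the pivot and runs 50 degrees to each side: black marks each degree, longer each 5, longest each 10, no figures
- turntable (a joint): turntable angle, rad: 0 with the arm at the zero mark, growing as the arm swings to the robot's left (+y); 0.5236 = 30 degrees left. Stops at +-0.87; stays where left. Friction 0.35 N m, 2 to 4 N at the knob. Steel disc 194 mm across; its arm, 40 mm wide, has a window with a red index line over the arc. Saw guide posts 66 mm high stand on it 84 mm before and 82 mm behind the pivot
- knob (a point): black round knob at the end of the turntable's arm, 28 mm across, upright from z = 36 to 83 mm above the table, 168 mm from the pivot, fixed to the arm; the point is on its axis at z = 62 mm. Pinch it from above and swing it round the pivot
- bin: scrap bin, a closed grey sheet-steel box fixed on the table, 190 (x) x 220 (y) mm and 175 mm high; place and yaw (within 15 degrees) vary. Origin under its centre on the table, z up. In its 4 mm thick top is a slot 96 (x) x 136 mm (y), in the middle, closed by the push flap; nothing else is open
- slot (a point): centre of the scrap bin's slot, level with its top face (175 mm above the table); axes as the bin's
- flap (a joint): push flap filling the slot: 3 mm steel, 93 x 133 mm, hinged at the slot's +x edge, free edge swings down inside; 0 = shut (level), up to 1.45 rad. A spring shuts it (0.085 N m shut, 0.16 N m open: 1 to 3 N at the fingers); an offcut laid on it does not open it: push it down with offcut and fingers until the fingertips are about 50 mm below the bin's top, then let go
- off_a_c (a point): mitred offcut, present or absent (no pose). Light wood, 34 x 34 mm section, 40 g, a trapezium in plan: square -x end, slanting +x end, 66 mm long on its -y side, 46 mm on its +y side. The point: mid-section, 29 mm from the square end; x along the grain, y and z square to the flat sides. Starts on the mitre box's bed or on the table, any yaw
- off_b_c (a point): mitred offcut, present or absent (no pose). Light wood, 34 x 34 mm section, 40 g, a trapezium in plan: square -x end, slanting +x end, 66 mm long on its -y side, 46 mm on its +y side. The point: mid-section, 29 mm from the square end; x along the grain, y and z square to the flat sides. Starts on the mitre box's bed or on the table, any yaw
- off_c_c (a point): mitred offcut, present or absent (no pose). Light wood, 34 x 34 mm section, 40 g, a trapezium in plan: square -x end, slanting +x end, 66 mm long on its -y side, 46 mm on its +y side. The point: mid-section, 29 mm from the square end; x along the grain, y and z square to the flat sides. Starts on the mitre box's bed or on the table, any yaw
- off_d_c (a point): mitred offcut, present or absent (no pose). Light wood, 34 x 34 mm section, 40 g, a trapezium in plan: square -x end, slanting +x end, 66 mm long on its -y side, 46 mm on its +y side. The point: mid-section, 29 mm from the square end; x along the grain, y and z square to the flat sides. Starts on the mitre box's bed or on the table, any yaw
- backer_c (a point): backing strip, plywood, 240 x 48 x 12 mm, 0.1 kg, lying flat on the table to the left; the point is its centre, x along its length, z through its thickness
- batten_c (a point): batten to be sawn, light wood, square 34 x 34 mm, 240 mm long, 0.15 kg, lying on the table to the left; the point is its centre, x along its length
- tape: tape measure, not part of the job: leave it alone. Origin: centre of its underside (66 x 40 mm, 62 mm high)
- log: birch log piece, not part of the job: leave it alone. Origin: centre of its underside (84 mm across, 110 mm high)
Not all that is in view belongs to the job. What is shaped like the part that bears off_c_c but pink is not meant.

How it is judged:
By the outcome, as a careful person would: the job done as asked, in the order asked, and still so for the second after the job is handed in, with the robot touching nothing.
Of off_a, off_b, off_c, off_d only 2 to 4 are there at a start; the rules pass over those that are not, and their reading is None.
At some moment in a run one of off_a, off_b, off_c, off_d, batten may be knocked a few centimetres aside while the robot is not near it.
Once in a run the grip may slacken for a moment while it holds something.
It also fails if it takes over 210 s, if anything falls off the work surface, if the arm or the gripper's body presses on something with over 40 N, if the wrist force passes 120 N, or if a joint passes its speed limit or range.

## Working session

There is one attempt and no reset: what is moved stays moved. The work goes in short steps, Python scripts to look and compute and a tool call to move; the robot and the scene stay as the last step left them, time stands still between calls to the robot, and variables do not carry over. Pictures are saved under pics/ and viewed, about 12 in all and at most 16, crops included, and the job is handed in when it is done.

Besides the shell and the picture viewer there is one more tool, called after "Emit:" as name(argument=value, ...) on one line, values as JSON. send_rows: Moves the arm, as the interface text tells. Its arguments: {"type":"object","properties":{"plan":{"type":"array","items":{"type":"object","properties":{"linear":{"type":"array","items":{"type":"number"}},"delta_rot":{"type":"array","items":{"type":"number"}},"fingers":{"type":"number"}}}},"force":{"type":"number"}},"required":["plan"]}

```bash
mkdir -p pics; ls; python3 - <<'E'
from rig import manip
import cv2,numpy as np
s=manip.get_state();print(s)
for n in("top","scene"):
    im=manip.get_image(n);cv2.imwrite(f"pics/{n}0.png",cv2.resize(im[:,:,::-1],(800,600),interpolation=cv2.INTER_CUBIC))
    c=manip.camera_info(n);print(n,c)
    for t in("off_a_c","backer_c","batten_c","tape","log","bin","mitre","turntable","knob","flap","slot","zero"):
        try:
            print(t,[(round(d["p"],2),np.round(d["extent"]).tolist()) for d in manip.find_in(t,n)])
        except Exception as e: print(t,e)
E
```

```text
pics
{'clock': 0.0, 'qpos': array([-1.23101506e+00,  2.76616057e-01,  1.50612903e+00,  5.31339046e-06,
        1.36070144e+00, -1.20998100e-01]), 'qd': array([-1.85111006e-05,  4.06521571e-04, -1.61254597e-03,  6.80215135e-06,
       -8.26292297e-04,  1.27274202e-03]), 'effort': array([-3.26013491e-03, -4.16786528e+01, -2.45807058e+01, -6.71172111e-04,
        1.11145808e-02,  1.26332251e-07]), 'position': array([ 0.25550857, -0.51457728,  0.25542929]), 'ee_rot': array([-5.81996392e-04,  8.49895315e-01, -5.26950752e-01, -7.21459061e-04]), 'contact_force': array([ 0.56330367, -0.31664949,  0.08139973]), 'moment': array([-0.01429913,  0.00275744,  0.00383324]), 'width': 0.08526848386795353}
top {'K': array([[471.26486868,   0.        , 249.55411738],
       [  0.        , 471.26486868, 184.14639534],
       [  0.        ,   0.        ,   1.        ]]), 'dist': array([0.00985131, 0.        , 0.        , 0.        , 0.        ]), 'rvec': array([ 2.16638807, -2.11703831,  0.1338469 ]), 'tvec': array([0.00737082, 0.44479553, 1.43567016])}
off_a_c []
backer_c [(0.57, [114.0, 133.0, 133.0, 2
[... 843 characters left out ...]
     ]), 'rvec': array([ 1.15609042,  2.56974067, -0.73252854]), 'tvec': array([ 0.26210836, -0.21897492,  1.54538588])}
off_a_c []
backer_c [(0.71, [318.0, 278.0, 372.0, 347.0])]
batten_c [(0.58, [289.0, 245.0, 346.0, 310.0])]
tape [(0.97, [268.0, 318.0, 294.0, 348.0]), (0.42, [137.0, 198.0, 265.0, 313.0])]
log []
bin [(0.68, [99.0, 88.0, 194.0, 186.0])]
mitre [(0.78, [133.0, 198.0, 268.0, 317.0]), (0.65, [100.0, 89.0, 192.0, 184.0])]
turntable [(0.79, [164.0, 200.0, 231.0, 290.0])]
knob [(0.8, [164.0, 200.0, 233.0, 289.0])]
flap [(0.74, [270.0, 317.0, 291.0, 342.0]), (0.67, [122.0, 103.0, 164.0, 138.0])]
slot [(0.58, [102.0, 91.0, 196.0, 182.0])]
zero [(0.73, [140.0, 198.0, 262.0, 315.0])]
```

View pics/top0.png

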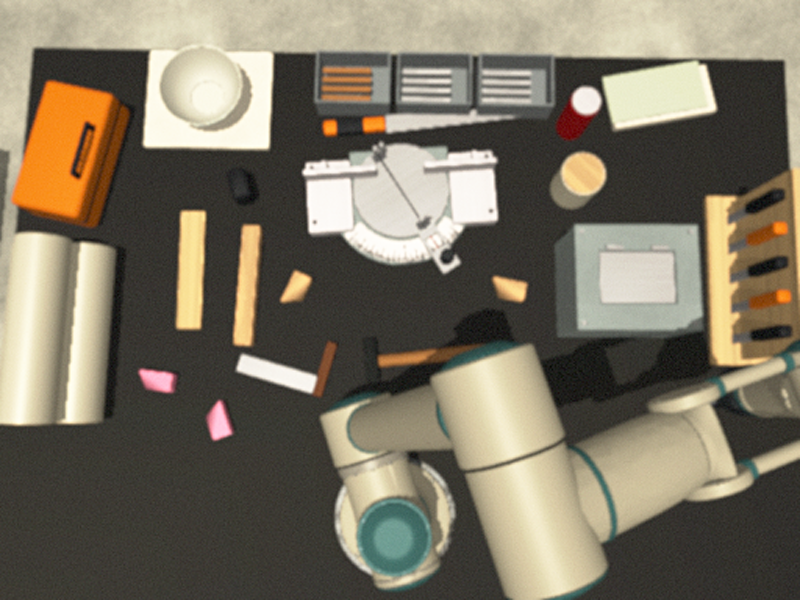

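View pics/scene0.png

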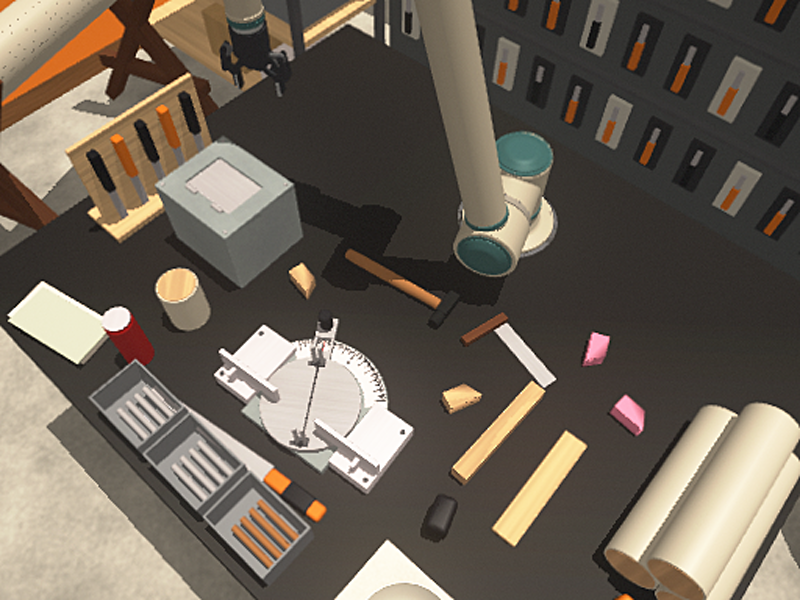

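Top view (800-px scale): there are two wood offcut candidates on the table, at (295,287) and (510,288). The look-alikes are the pink ones at (158,380) and (220,420), and wood-coloured things such as the hammer handle (430,355) and the log (580,175). Nothing lies on the bed. The batten or backer are the strips at (247,285) and (191,270). I choose the two wood ones, then measure by fitting models.

```bash
cat > h.py <<'E'
from rig import manip
import cv2,numpy as np
from scipy.optimize import minimize
from scipy.spatial.transform import Rotation as R
def img(n,save=None,crop=None,scale=1.5):
    im=manip.get_image(n)[:,:,::-1].copy()
    if save:
        c=im if crop is None else im[crop[1]:crop[3],crop[0]:crop[2]]
        cv2.imwrite("pics/"+save,cv2.resize(c,None,fx=scale,fy=scale,interpolation=cv2.INTER_CUBIC))
    return im
def proj(P,c): return cv2.projectPoints(np.asarray(P,float).reshape(-1,1,3),c["rvec"],c["tvec"],c["K"],c["dist"])[0].reshape(-1,2)
def unproj(uv,z,c):
    u=cv2.undistortPoints(np.asarray(uv,float).reshape(-1,1,2),c["K"],c["dist"]).reshape(-1,2)
    M=cv2.Rodrigues(c["rvec"])[0];C=-M.T@c["tvec"];d=np.c_[u,np.ones(len(u))]@M
    return C+d*((z-C[2])/d[:,2])[:,None]
def place(P,x,y,a):
    P=np.asarray(P,float);c,s=np.cos(a),np.sin(a)
    return np.c_[x+c*P[:,0]-s*P[:,1],y+s*P[:,0]+c*P[:,1],P[:,2]]
def prism(pl,z0,z1): return np.array([[x,y,z] for z in(z0,z1) for x,y in pl])
OFF=[(-.029,-.017),(.037,-.017),(.017,.017),(-.029,.017)]
def box(l,w): return [(-l/2,-w/2),(l/2,-w/2),(l/2,w/2),(-l/2,w/2)]
def fit(mask,P,c,yaws,x0y0,S=4):
    ys,xs=np.nonzero(mask);o=np.array([xs.min()-8,ys.min()-8]);wh=(np.array([xs.max(),ys.max()])+8-o)*S
    m=cv2.resize(mask[o[1]:o[1]+wh[1]//S,o[0]:o[0]+wh[0]//S].astype(np.float32),(int(wh[0]),int(wh[1])),interpolation=cv2.INTER_LINEAR)>.5
    def cost(v):
        p=((proj(place(P,v[0]/100,v[1]/100,v[2]*.2),c)-o+.5)*S-.5)
        r=np.zeros(m.shape,np.uint8);cv2.fillConvexPoly(r,np.round(cv2.convexHull(p.astype(np.float32))*16).astype(np.int32),1,shift=4)
        r=r>0;return 1-(r&m).sum()/max(1,(r|m).sum())
    best=None
    for a in yaws:
        q=minimize(cost,[x0y0[0]*100,x0y0[1]*100,a/.2],method="Nelder-Mead",options=dict(initial_simplex=None,xatol=.005,fatol=1e-4))
        q=minimize(cost,q.x,method="Nelder-Mead",options=dict(initial_simplex=q.x+np.array([[0,0,0],[.5,0,0],[0,.5,0],[0,0,.5]])))
        if best is None or q.fun<best[0]: best=(q.fun,q.x[0]/100,q.x[1]/100,q.x[2]*.2)
    return best
def wood(im):
    h=cv2.cvtColor(im,cv2.COLOR_BGR2HSV);return (h[...,0]<32)&(h[...,0]>8)&(h[...,1]>60)&(h[...,2]>90)
def comp(mask,uv,r=3):
    n,l=cv2.connectedComponents(mask.astype(np.uint8));u,v=map(int,uv)
    w=l[v-r:v+r+1,u-r:u+r+1];k=np.bincount(w[w>0]).argmax() if (w>0).any() else -1
    return l==k
def toolgoal(p):
    s=manip.get_state();Rm=R.from_quat(np.roll(s["ee_rot"],-1)).as_matrix()
    return Rm.T@(np.asarray(p)-s["position"])
def st():
    s=manip.get_state();Rm=R.from_quat(np.roll(s["ee_rot"],-1)).as_matrix()
    print("t%.2f"%s["clock"],"pos",np.round(s["position"],4),"xaxis yaw %.2f"%np.degrees(np.arctan2(Rm[1,0],Rm[0,0])),"zaxis",np.round(Rm[:,2],3),"w%.4f"%s["width"],"F",np.round(s["contact_force"],1),"q",np.round(s["qpos"],2))
E
python3 - <<'E'
from h import *
c=manip.camera_info("top");im=img("top");w=wood(im)
st()
wc=manip.camera_info("wrist");M=cv2.Rodrigues(wc["rvec"])[0];s=manip.get_state();Rm=R.from_quat(np.roll(s["ee_rot"],-1)).as_matrix()
print("wrist K",wc["K"][0,0],wc["K"][:2,2],"cam in tool",Rm.T@(-M.T@wc["tvec"]-s["position"]),"\n",M@Rm)
Y=np.arange(0,6.28,.7854)
for uv in((295,287),(510,288)):
    uv=np.array(uv)*.64;m=comp(w,uv);g=unproj([uv],.017,c)[0]
    print("off",m.sum(),g.round(3),np.round(fit(m,prism(OFF,0,.034),c,Y,g),4))
for uv,b,h in(((247,285),box(.24,.034),.034),((191,270),box(.24,.048),.012),((191,270),box(.24,.034),.034),((247,285),box(.24,.048),.012)):
    uv=np.array(uv)*.64;m=comp(w,uv);g=unproj([uv],h/2,c)[0]
    print("strip",m.sum(),np.round(fit(m,prism(b,0,h),c,[.0,.1],g),4))
d=manip.masks_of("bin","top")[0];print(d["p"],np.round(fit(d["pixels"],prism(box(.19,.22),0,.175),c,[0,.15,-.15],unproj([(405,178)],.17,c)[0]),4))
f=manip.masks_of("flap","top")[0];print(f["p"],np.round(fit(f["pixels"],prism(box(.093,.133),.174,.175),c,[0,.15,-.15],unproj([(408,177)],.175,c)[0]),4))
E
```

```text
t1.35 pos [ 0.2557 -0.5151  0.2563] xaxis yaw -63.60 zaxis [-0. -0. -1.] w0.0855 F [-0.3  0.1 -0. ] q [-1.23  0.28  1.5  -0.    1.36 -0.12]
wrist K 295.2737868809074 [255.34376834 194.84038504] cam in tool [-0.00015383 -0.08434585 -0.11724504] 
 [[ 9.99999516e-01 -1.27049684e-04 -9.75714385e-04]
 [-1.97417987e-04  9.45557662e-01 -3.25454557e-01]
 [ 9.63943111e-04  3.25454592e-01  9.45557179e-01]]
off 289 [0.444 0.209 0.017] [0.1338 0.4432 0.2063 2.7169]
off 304 [ 0.451 -0.223  0.017] [ 0.163   0.4491 -0.2226  1.3921]
strip 1075 [ 0.0587  0.445   0.307  -0.026 ]
strip 1343 [0.083  0.4779 0.4264 0.0219]
strip 1343 [ 0.1948  0.4758  0.4243 -0.0086]
strip 1075 [ 1.774e-01  4.482e-01  3.089e-01 -1.000e-04]
0.58 [ 0.0153  0.4549 -0.4261  0.0203]
0.56 [ 0.0206  0.4545 -0.4247  0.0214]
```

Emit:
send_rows(plan=[{"delta_rot":[0,0,-6.7]},{"delta_rot":[0,0,-6.7]},{"delta_rot":[0,0,-6.7]},{"delta_rot":[0,0,-6.7]},{"delta_rot":[0,0,-6.7]},{"delta_rot":[0,0,-6.7]},{"delta_rot":[0,0,-6.7]},{"delta_rot":[0,0,-6.7]}])

```text
$.plan[0]: bad value
```

Emit:
send_rows(plan=[{"linear":[0.0138,-0.0322,0]},{"linear":[0.0138,-0.0322,0]},{"linear":[0.0138,-0.0322,0]},{"linear":[0.0138,-0.0322,0]},{"linear":[0.0138,-0.0322,0]},{"linear":[0.0138,-0.0322,0]},{"linear":[0.0138,-0.0322,0]},{"linear":[0.0138,-0.0322,0]},{"linear":[0.0138,-0.0322,0]},{"linear":[0.0138,-0.0322,0]},{"linear":[0,0,0]}])

```text
$.plan[0]: bad value
```

```bash
cat >> h.py <<'E'
def offw(g,save=None,z0=0,cam="wrist"):
    c=manip.camera_info(cam);im=img(cam,save);w=wood(im);uv=proj([[g[0],g[1],z0+.03]],c)[0];
    m=comp(w,uv,12);r=fit(m,prism(OFF,z0,z0+.034),c,np.arange(0,6.28,.7854),g,2)
    print("off uv",uv.round(),"area",m.sum(),"iou-cost %.3f xy %.4f %.4f yaw %.1f"%(r[0],r[1],r[2],np.degrees(r[3])%360));return r
E
python3 - <<'E'
from h import *
st();offw((.449,-.2226),"w1.png")
E
```

```text
t1.45 pos [ 0.2557 -0.5151  0.2563] xaxis yaw -63.60 zaxis [ 0. -0. -1.] w0.0851 F [ 0.6  0.5 -0.3] q [-1.23  0.28  1.5   0.    1.36 -0.12]Traceback (most recent call last):
  File "<stdin>", line 2, in <module>
  File "h.py", line 49, in offw
    m=comp(w,uv,12);r=fit(m,prism(OFF,z0,z0+.034),c,np.arange(0,6.28,.7854),g,2)
                      ~~~^^^^^^^^^^^^^^^^^^^^^^^^^^^^^^^^^^^^^^^^^^^^^^^^^^^^^^^
  File "h.py", line 23, in fit
    ys,xs=np.nonzero(mask);o=np.array([xs.min()-8,ys.min()-8]);wh=(np.array([xs.max(),ys.max()])+8-o)*S
                                       ~~~~~~^^
    return umr_minimum(a, axis, None, out, keepdims, initial, where)
ValueError: zero-size array to reduction operation minimum which has no identity
```

Every row must carry all its fields.

Emit:
send_rows(plan=[{"linear":[0,0,0],"delta_rot":[0,0,-6.7],"fingers":0.085},{"linear":[0,0,0],"delta_rot":[0,0,-6.7],"fingers":0.085},{"linear":[0,0,0],"delta_rot":[0,0,-6.7],"fingers":0.085},{"linear":[0,0,0],"delta_rot":[0,0,-6.7],"fingers":0.085},{"linear":[0,0,0],"delta_rot":[0,0,-6.7],"fingers":0.085},{"linear":[0,0,0],"delta_rot":[0,0,-6.7],"fingers":0.085},{"linear":[0,0,0],"delta_rot":[0,0,-6.7],"fingers":0.085},{"linear":[0,0,0],"delta_rot":[0,0,-6.5],"fingers":0.085}])

```text
clock: 2.17
position: [0.2557, -0.5151, 0.2563]
ee_rot: [0.0, 0.998, -0.067, 0.0]
contact_force: [-0.2, -0.4, -0.2]
width: 0.085
```

Emit:
send_rows(plan=[{"linear":[0.0138,-0.0322,0],"delta_rot":[0,0,0],"fingers":0.085},{"linear":[0.0138,-0.0322,0],"delta_rot":[0,0,0],"fingers":0.085},{"linear":[0.0138,-0.0322,0],"delta_rot":[0,0,0],"fingers":0.085},{"linear":[0.0138,-0.0322,0],"delta_rot":[0,0,0],"fingers":0.085},{"linear":[0.0138,-0.0322,0],"delta_rot":[0,0,0],"fingers":0.085},{"linear":[0.0138,-0.0322,0],"delta_rot":[0,0,0],"fingers":0.085},{"linear":[0.0138,-0.0322,0],"delta_rot":[0,0,0],"fingers":0.085},{"linear":[0.0138,-0.0322,0],"delta_rot":[0,0,0],"fingers":0.085},{"linear":[0.0138,-0.0322,0],"delta_rot":[0,0,0],"fingers":0.085},{"linear":[0.0138,-0.0322,0],"delta_rot":[0,0,0],"fingers":0.085},{"linear":[0,0,0],"delta_rot":[0,0,0],"fingers":0.085}])

```text
clock: 3.08
position: [0.4413, -0.205, 0.2548]
ee_rot: [0.002, 0.998, -0.069, 0.002]
contact_force: [0.0, -0.3, -0.5]
width: 0.0851
```

```bash
python3 - <<'E'
from h import *
st();offw((.449,-.2226),"w1.png")
E
```

```text
t3.08 pos [ 0.4413 -0.205   0.2548] xaxis yaw -7.90 zaxis [ 0.004 -0.003 -1.   ] w0.0851 F [ 0.  -0.3 -0.5] q [-0.58  0.14  1.69 -0.    1.31 -0.44]
off uv [263. 181.] area 1561 iou-cost 0.045 xy 0.4486 -0.2203 yaw 78.7
```

View pics/w1.png

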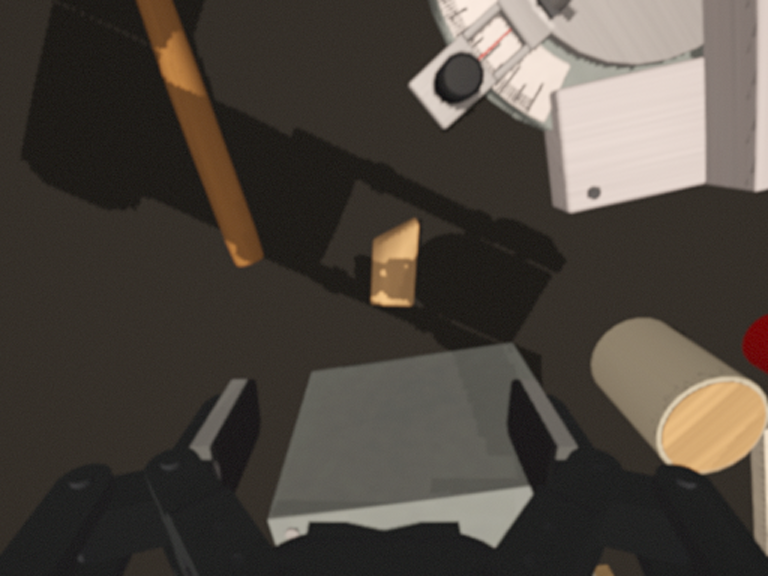

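```bash
cat >> h.py <<'E'
def goal(p,psi):
    "row budget: turn about tool z first (deg), then shift in turned tool axes (assuming tool down)"
    s=manip.get_state();Rm=R.from_quat(np.roll(s["ee_rot"],-1)).as_matrix();y=np.degrees(np.arctan2(Rm[1,0],Rm[0,0]))
    t=(y-psi+180)%360-180;T=R.from_euler("z",psi,degrees=True).as_matrix()@np.diag([1,-1,-1])
    e=R.from_matrix(T.T@Rm).inv().as_rotvec(degrees=True)
    print("turn z %.1f (full residual rotvec from tool %s)"%(t,np.round(R.from_matrix(Rm.T@T).as_rotvec(degrees=True),1)),"shift after turn",np.round(T.T@(np.asarray(p)-s["position"]),4))
E
python3 - <<'E'
from h import *
goal((.4486,-.2203,.255),-11.3)
E
```

```text
turn z 3.4 (full residual rotvec from tool [ 0.3 -0.2  3.4]) shift after turn [ 0.0108  0.0112 -0.0001]
```

The wrist view shows a light-wood trapezium at (395,265), as described, with the knob and red index at (462,75). I'm going down to grasp it.

Emit:
send_rows(plan=[{"linear":[0,0,0],"delta_rot":[0.3,-0.2,3.4],"fingers":0.06},{"linear":[0.0108,0.0112,0],"delta_rot":[0,0,0],"fingers":0.06},{"linear":[0,0,0.037],"delta_rot":[0,0,0],"fingers":0.06},{"linear":[0,0,0.037],"delta_rot":[0,0,0],"fingers":0.06},{"linear":[0,0,0.037],"delta_rot":[0,0,0],"fingers":0.06},{"linear":[0,0,0.037],"delta_rot":[0,0,0],"fingers":0.06},{"linear":[0,0,0.037],"delta_rot":[0,0,0],"fingers":0.06},{"linear":[0,0,0.025],"delta_rot":[0,0,0],"fingers":0.06},{"linear":[0,0,0.0],"delta_rot":[0,0,0],"fingers":0.06}])

```text
clock: 3.88
position: [0.4517, -0.2331, 0.043]
ee_rot: [0.007, 0.995, -0.1, 0.007]
contact_force: [0.1, -0.2, -0.1]
width: 0.0601
```

```bash
python3 - <<'E'
from h import *
st();goal((.4486,-.2203,.028),-11.3)
E
```

```text
t3.88 pos [ 0.4517 -0.2331  0.043 ] xaxis yaw -11.52 zaxis [ 0.012 -0.016 -1.   ] w0.0601 F [ 0.1 -0.2 -0.1] q [-0.61  0.39  1.96 -0.01  0.78 -0.4 ]
turn z -0.2 (full residual rotvec from tool [ 0.8 -0.8 -0.2]) shift after turn [-0.0056 -0.0119  0.015 ]
```

Emit:
send_rows(plan=[{"linear":[-0.0056,-0.0119,0],"delta_rot":[0.8,-0.8,-0.2],"fingers":0.06},{"linear":[0,0,0.005],"delta_rot":[0,0,0],"fingers":0.06},{"linear":[0,0,0.005],"delta_rot":[0,0,0],"fingers":0.06},{"linear":[0,0,0],"delta_rot":[0,0,0],"fingers":0.06}])

```text
clock: 4.22
position: [0.449, -0.2223, 0.0347]
ee_rot: [0.0, 0.995, -0.1, 0.001]
contact_force: [-0.3, 0.5, -0.7]
width: 0.0601
```

```bash
python3 - <<'E'
from h import *
st();goal((.4486,-.2203,.028),-11.3)
E
```

```text
t4.22 pos [ 0.449  -0.2223  0.0347] xaxis yaw -11.44 zaxis [ 0.002 -0.    -1.   ] w0.0601 F [-0.3  0.5 -0.7] q [-0.6   0.4   1.97  0.    0.77 -0.4 ]
turn z -0.1 (full residual rotvec from tool [-0.  -0.1 -0.1]) shift after turn [-0.0008 -0.0019  0.0067]
```

Emit:
send_rows(force=50, plan=[{"linear":[-0.0008,-0.0019,0.006],"delta_rot":[0,0,0],"fingers":0.06},{"linear":[0,0,0],"delta_rot":[0,0,0],"fingers":0.025},{"linear":[0,0,0],"delta_rot":[0,0,0],"fingers":0.025},{"linear":[0,0,0],"delta_rot":[0,0,0],"fingers":0.025},{"linear":[0,0,0],"delta_rot":[0,0,0],"fingers":0.025},{"linear":[0,0,0],"delta_rot":[0,0,0],"fingers":0.025}])

```text
clock: 4.72
position: [0.4518, -0.2219, 0.0327]
ee_rot: [0.003, 0.995, -0.099, 0.006]
contact_force: [-0.2, -0.2, -0.6]
width: 0.0333
```

Emit:
send_rows(plan=[{"linear":[0,0,-0.03],"delta_rot":[0,0,0],"fingers":0.025},{"linear":[0,0,-0.037],"delta_rot":[0,0,0],"fingers":0.025},{"linear":[0,0,-0.037],"delta_rot":[0,0,0],"fingers":0.025},{"linear":[0,0,-0.037],"delta_rot":[0,0,0],"fingers":0.025},{"linear":[0,0,-0.037],"delta_rot":[0,0,0],"fingers":0.025},{"linear":[0,0,-0.037],"delta_rot":[0,0,0],"fingers":0.025},{"linear":[0,0,-0.015],"delta_rot":[0,0,0],"fingers":0.025},{"linear":[0,0,0],"delta_rot":[0,0,0],"fingers":0.025}])

```text
clock: 5.38
position: [0.4477, -0.2193, 0.2717]
ee_rot: [0.001, 0.995, -0.099, 0.002]
contact_force: [0.5, 0.2, -1.5]
width: 0.0332
```

Emit:
send_rows(plan=[{"linear":[0,0,0],"delta_rot":[0,0,7],"fingers":0.025},{"linear":[0,0,0],"delta_rot":[0,0,7],"fingers":0.025},{"linear":[0,0,0],"delta_rot":[0,0,7],"fingers":0.025},{"linear":[0,0,0],"delta_rot":[0,0,7],"fingers":0.025},{"linear":[0,0,0],"delta_rot":[0,0,7],"fingers":0.025},{"linear":[0,0,0],"delta_rot":[0,0,7],"fingers":0.025},{"linear":[0,0,0],"delta_rot":[0,0,7],"fingers":0.025},{"linear":[0,0,0],"delta_rot":[0,0,7],"fingers":0.025},{"linear":[0,0,0],"delta_rot":[0,0,7],"fingers":0.025},{"linear":[0,0,0],"delta_rot":[0,0,7],"fingers":0.025},{"linear":[0,0,0],"delta_rot":[0,0,7],"fingers":0.025},{"linear":[0,0,0],"delta_rot":[0,0,0.5],"fingers":0.025}])

```text
clock: 6.38
position: [0.4409, -0.2147, 0.2548]
ee_rot: [-0.002, -0.701, 0.713, 0.009]
contact_force: [0.9, 0.4, 0.3]
width: 0.0335
```

```bash
python3 - <<'E'
from h import *
st();goal((.4546,-.4253,.25),-88.8)
E
```

```text
t6.38 pos [ 0.4409 -0.2147  0.2548] xaxis yaw -90.93 zaxis [-0.015  0.011 -1.   ] w0.0335 F [0.9 0.4 0.3] q [-0.6   0.16  1.67  0.    1.34  0.99]
turn z -2.1 (full residual rotvec from tool [ 0.9  0.6 -2.1]) shift after turn [ 0.2109 -0.0093  0.0048]
```

Emit:
send_rows(plan=[{"linear":[0,0,0],"delta_rot":[0.9,0.6,-2.1],"fingers":0.025},{"linear":[0.035,-0.001,0],"delta_rot":[0,0,0],"fingers":0.025},{"linear":[0.036,-0.001,0],"delta_rot":[0,0,0],"fingers":0.025},{"linear":[0.036,-0.001,0],"delta_rot":[0,0,0],"fingers":0.025},{"linear":[0.036,-0.001,0],"delta_rot":[0,0,0],"fingers":0.025},{"linear":[0.036,-0.001,0],"delta_rot":[0,0,0],"fingers":0.025},{"linear":[0.02,-0.001,0],"delta_rot":[0,0,0],"fingers":0.025},{"linear":[0,0,0],"delta_rot":[0,0,0],"fingers":0.025},{"linear":[0,0,0],"delta_rot":[0,0,0],"fingers":0.025}])

```text
clock: 7.13
position: [0.4494, -0.4165, 0.2391]
ee_rot: [-0.001, 0.725, -0.689, -0.01]
contact_force: [-0.1, -0.2, 0.5]
width: 0.0333
```

```bash
python3 - <<'E'
from h import *
st();goal((.451,-.4253,.25),-88.8)
E
```

```text
t7.13 pos [ 0.4494 -0.4165  0.2391] xaxis yaw -87.07 zaxis [-0.013  0.016 -1.   ] w0.0333 F [-0.1 -0.2  0.5] q [-0.86  0.35  1.43  0.    1.38  0.66]
turn z 1.7 (full residual rotvec from tool [0.7 0.9 1.7]) shift after turn [ 0.0088 -0.0014 -0.0109]
```

Emit:
send_rows(plan=[{"linear":[0.0088,-0.0014,0],"delta_rot":[0.7,0.9,1.7],"fingers":0.025},{"linear":[0,0,0],"delta_rot":[0,0,0],"fingers":0.025},{"linear":[0,0,0.018],"delta_rot":[0,0,0],"fingers":0.025},{"linear":[0,0,0.018],"delta_rot":[0,0,0],"fingers":0.025},{"linear":[0,0,0.018],"delta_rot":[0,0,0],"fingers":0.025},{"linear":[0,0,0.018],"delta_rot":[0,0,0],"fingers":0.025},{"linear":[0,0,0.018],"delta_rot":[0,0,0],"fingers":0.025},{"linear":[0,0,0.007],"delta_rot":[0,0,0],"fingers":0.025},{"linear":[0,0,0],"delta_rot":[0,0,0],"fingers":0.025},{"linear":[0,0,0],"delta_rot":[0,0,0],"fingers":0.025}])

```text
clock: 7.97
position: [0.4493, -0.4172, 0.1447]
ee_rot: [0.003, 0.719, -0.695, 0.002]
contact_force: [-2.9, -1.0, 0.2]
width: 0.0334
```

```bash
python3 - <<'E'
from h import *
st();goal((.451,-.4253,.143),-88.8)
E
```

```text
t7.97 pos [ 0.4493 -0.4172  0.1447] xaxis yaw -88.09 zaxis [-0.001 -0.007 -1.   ] w0.0334 F [-2.9 -1.   0.2] q [-0.86  0.41  1.59 -0.01  1.14  0.68]
turn z 0.7 (full residual rotvec from tool [ 0.  -0.4  0.7]) shift after turn [ 0.0082 -0.0015  0.0017]
```

Emit:
send_rows(plan=[{"linear":[0.006,0,0.008],"delta_rot":[0,0,0],"fingers":0.025},{"linear":[0,0,0],"delta_rot":[0,0,0],"fingers":0.06},{"linear":[0,0,0],"delta_rot":[0,0,0],"fingers":0.06},{"linear":[0,0,0],"delta_rot":[0,0,0],"fingers":0.06},{"linear":[0,0,0],"delta_rot":[0,0,0],"fingers":0.06},{"linear":[0,0,0],"delta_rot":[0,0,0],"fingers":0.06},{"linear":[0,0,-0.02],"delta_rot":[0,0,0],"fingers":0.06},{"linear":[0,0,-0.03],"delta_rot":[0,0,0],"fingers":0.06},{"linear":[0,0,-0.03],"delta_rot":[0,0,0],"fingers":0.06},{"linear":[0,0,-0.03],"delta_rot":[0,0,0],"fingers":0.06},{"linear":[0,0,-0.02],"delta_rot":[0,0,0],"fingers":0.06},{"linear":[0,0,0],"delta_rot":[0,0,0],"fingers":0.06}])

```text
clock: 8.97
position: [0.4531, -0.4228, 0.2742]
ee_rot: [0.0, 0.719, -0.695, 0.005]
contact_force: [0.8, -0.6, -0.0]
width: 0.0602
```

```bash
python3 - <<'E'
from h import *
st();img("wrist","w2.png",scale=1)
c=manip.camera_info("top");im=img("top");w=wood(im)
for uv in((295,287),):
    uv=np.array(uv)*.64;m=comp(w,uv);g=unproj([uv],.017,c)[0];print(np.round(fit(m,prism(OFF,0,.034),c,np.arange(0,6.3,.785),g),4))
goal((.444,.207,.25),-114)
E
```

```text
t8.97 pos [ 0.4531 -0.4228  0.2742] xaxis yaw -88.02 zaxis [ 0.008 -0.008 -1.   ] w0.0602 F [ 0.8 -0.6 -0. ] q [-0.86  0.33  1.38  0.    1.42  0.67]
[0.1328 0.4433 0.2071 2.7387]
turn z 26.0 (full residual rotvec from tool [-0.2 -0.1 26. ]) shift after turn [-0.5709  0.2627  0.0201]
```

View pics/w2.png

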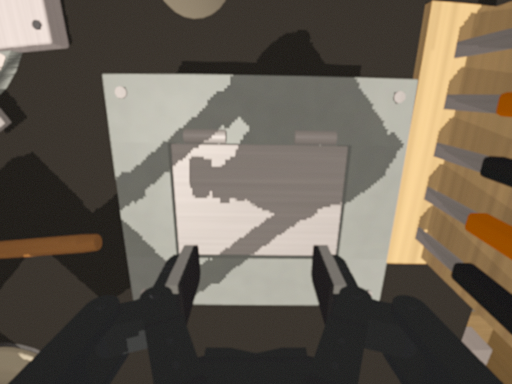

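The flap is shut at (260,200) with the offcut gone. Next is offcut 1.

Emit:
send_rows(plan=[{"linear":[0,0,0],"delta_rot":[0,0,6.5],"fingers":0.06},{"linear":[0,0,0],"delta_rot":[0,0,6.5],"fingers":0.06},{"linear":[0,0,0],"delta_rot":[0,0,6.5],"fingers":0.06},{"linear":[0,0,0],"delta_rot":[0,0,6.5],"fingers":0.06},{"linear":[-0.0335,0.0155,0],"delta_rot":[0,0,0],"fingers":0.06},{"linear":[-0.0335,0.0155,0],"delta_rot":[0,0,0],"fingers":0.06},{"linear":[-0.0335,0.0155,0],"delta_rot":[0,0,0],"fingers":0.06},{"linear":[-0.0335,0.0155,0],"delta_rot":[0,0,0],"fingers":0.06},{"linear":[-0.0335,0.0155,0],"delta_rot":[0,0,0],"fingers":0.06},{"linear":[-0.0335,0.0155,0],"delta_rot":[0,0,0],"fingers":0.06},{"linear":[-0.0335,0.0155,0],"delta_rot":[0,0,0],"fingers":0.06},{"linear":[-0.0335,0.0155,0],"delta_rot":[0,0,0],"fingers":0.06}])

```text
clock: 10.07
position: [0.4496, -0.1166, 0.2454]
ee_rot: [-0.004, -0.529, 0.848, 0.014]
contact_force: [1.2, 0.4, 0.5]
width: 0.0599
```

Emit:
send_rows(plan=[{"linear":[-0.0335,0.0155,0],"delta_rot":[0,0,0],"fingers":0.06},{"linear":[-0.0335,0.0155,0],"delta_rot":[0,0,0],"fingers":0.06},{"linear":[-0.0335,0.0155,0],"delta_rot":[0,0,0],"fingers":0.06},{"linear":[-0.0335,0.0155,0],"delta_rot":[0,0,0],"fingers":0.06},{"linear":[-0.0335,0.0155,0],"delta_rot":[0,0,0],"fingers":0.06},{"linear":[-0.0335,0.0155,0],"delta_rot":[0,0,0],"fingers":0.06},{"linear":[-0.0335,0.0155,0],"delta_rot":[0,0,0],"fingers":0.06},{"linear":[-0.0335,0.0155,0],"delta_rot":[0,0,0],"fingers":0.06},{"linear":[-0.0335,0.0155,0],"delta_rot":[0,0,0],"fingers":0.06},{"linear":[0,0,0],"delta_rot":[0,0,0],"fingers":0.06},{"linear":[0,0,0],"delta_rot":[0,0,0],"fingers":0.06}])

```text
clock: 10.98
position: [0.4437, 0.2407, 0.2321]
ee_rot: [-0.015, -0.532, 0.846, 0.025]
contact_force: [0.5, -0.8, -1.0]
width: 0.0597
```

```bash
python3 - <<'E'
from h import *
st();r=offw((.443,.207),"w3.png")
goal((r[1],r[2],.05),np.degrees(r[3])+90)
E
```

```text
t10.98 pos [0.4437 0.2407 0.2321] xaxis yaw -115.72 zaxis [-0.052  0.026 -0.998] w0.0597 F [ 0.5 -0.8 -1. ] q [0.33 0.2  1.67 0.04 1.31 2.34]
off uv [284. 150.] area 1995 iou-cost 0.053 xy 0.4418 0.2073 yaw 155.0
turn z -0.8 (full residual rotvec from tool [ 3.4  0.1 -0.8]) shift after turn [ 0.0309 -0.0125  0.182 ]
```

Emit:
send_rows(plan=[{"linear":[0,0,0],"delta_rot":[3.4,0.1,-0.8],"fingers":0.06},{"linear":[0.0309,-0.0125,0],"delta_rot":[0,0,0],"fingers":0.06},{"linear":[0,0,0],"delta_rot":[0,0,0],"fingers":0.06},{"linear":[0,0,0.036],"delta_rot":[0,0,0],"fingers":0.06},{"linear":[0,0,0.036],"delta_rot":[0,0,0],"fingers":0.06},{"linear":[0,0,0.036],"delta_rot":[0,0,0],"fingers":0.06},{"linear":[0,0,0.036],"delta_rot":[0,0,0],"fingers":0.06},{"linear":[0,0,0.02],"delta_rot":[0,0,0],"fingers":0.06},{"linear":[0,0,0],"delta_rot":[0,0,0],"fingers":0.06},{"linear":[0,0,0],"delta_rot":[0,0,0],"fingers":0.06}])

```text
clock: 11.87
position: [0.4409, 0.1941, 0.0583]
ee_rot: [-0.002, -0.532, 0.847, -0.002]
contact_force: [-0.2, 0.1, 0.4]
width: 0.0601
```

```bash
python3 - <<'E'
from h import *
st();goal((.4418,.2073,.028),-115)
E
```

```text
t11.87 pos [0.4409 0.1941 0.0583] xaxis yaw -115.77 zaxis [-0.    -0.005 -1.   ] w0.0601 F [-0.2  0.1  0.4] q [ 0.27  0.34  1.98 -0.01  0.82  2.3 ]
turn z -0.8 (full residual rotvec from tool [-0.1 -0.3 -0.8]) shift after turn [-0.0123  0.0047  0.0303]
```

Emit:
send_rows(plan=[{"linear":[-0.0123,0.0047,0],"delta_rot":[0,0,-0.8],"fingers":0.06},{"linear":[0,0,0.0],"delta_rot":[0,0,0],"fingers":0.06},{"linear":[0,0,0.014],"delta_rot":[0,0,0],"fingers":0.06},{"linear":[0,0,0.012],"delta_rot":[0,0,0],"fingers":0.06},{"linear":[0,0,0],"delta_rot":[0,0,0],"fingers":0.06},{"linear":[0,0,0],"delta_rot":[0,0,0],"fingers":0.025},{"linear":[0,0,0],"delta_rot":[0,0,0],"fingers":0.025},{"linear":[0,0,0],"delta_rot":[0,0,0],"fingers":0.025},{"linear":[0,0,0],"delta_rot":[0,0,0],"fingers":0.025},{"linear":[0,0,0],"delta_rot":[0,0,0],"fingers":0.025}])

```text
clock: 12.7
position: [0.4515, 0.2102, 0.0436]
ee_rot: [0.01, -0.537, 0.843, -0.005]
contact_force: [0.4, -0.9, 0.0]
width: 0.0329
```

Emit:
send_rows(plan=[{"linear":[0,0,-0.025],"delta_rot":[0,0,0],"fingers":0.025},{"linear":[0,0,-0.036],"delta_rot":[0,0,0],"fingers":0.025},{"linear":[0,0,-0.036],"delta_rot":[0,0,0],"fingers":0.025},{"linear":[0,0,-0.036],"delta_rot":[0,0,0],"fingers":0.025},{"linear":[0,0,-0.036],"delta_rot":[0,0,0],"fingers":0.025},{"linear":[0,0,-0.036],"delta_rot":[0,0,0],"fingers":0.025},{"linear":[0,0,-0.036],"delta_rot":[0,0,0],"fingers":0.025},{"linear":[0,0,0],"delta_rot":[0,0,0],"fingers":0.025},{"linear":[0,0,0],"delta_rot":[0,0,-6.5],"fingers":0.025},{"linear":[0,0,0],"delta_rot":[0,0,-6.5],"fingers":0.025},{"linear":[0,0,0],"delta_rot":[0,0,-6.5],"fingers":0.025},{"linear":[0,0,0],"delta_rot":[0,0,-6.5],"fingers":0.025}])

```text
clock: 13.7
position: [0.4445, 0.2093, 0.2996]
ee_rot: [-0.01, 0.72, -0.694, 0.008]
contact_force: [-0.4, -0.1, -1.6]
width: 0.0329
```

```bash
python3 - <<'E'
from h import *
st();goal((.451,-.4253,.26),-88.8)
E
```

```text
t13.70 pos [0.4445 0.2093 0.2996] xaxis yaw -87.92 zaxis [ 0.026  0.003 -1.   ] w0.0329 F [-0.4 -0.1 -1.6] q [ 0.3   0.11  1.61 -0.    1.39  1.84]
turn z 0.9 (full residual rotvec from tool [-1.5  0.1  0.9]) shift after turn [0.6346 0.0068 0.0396]
```

Emit:
send_rows(plan=[{"linear":[0,0,0],"delta_rot":[-1.5,0.1,0.9],"fingers":0.025},{"linear":[0.037,0.0,0],"delta_rot":[0,0,0],"fingers":0.025},{"linear":[0.037,0,0],"delta_rot":[0,0,0],"fingers":0.025},{"linear":[0.037,0,0],"delta_rot":[0,0,0],"fingers":0.025},{"linear":[0.037,0,0],"delta_rot":[0,0,0],"fingers":0.025},{"linear":[0.037,0,0],"delta_rot":[0,0,0],"fingers":0.025},{"linear":[0.037,0,0],"delta_rot":[0,0,0],"fingers":0.025},{"linear":[0.037,0,0],"delta_rot":[0,0,0],"fingers":0.025},{"linear":[0.037,0,0],"delta_rot":[0,0,0],"fingers":0.025},{"linear":[0.037,0,0],"delta_rot":[0,0,0],"fingers":0.025}])

```text
clock: 14.53
position: [0.4516, -0.1289, 0.2946]
ee_rot: [-0.002, 0.721, -0.693, -0.003]
contact_force: [0.2, 0.8, -1.4]
width: 0.0327
```

Emit:
send_rows(plan=[{"linear":[0.037,0,0],"delta_rot":[0,0,0],"fingers":0.025},{"linear":[0.037,0,0],"delta_rot":[0,0,0],"fingers":0.025},{"linear":[0.037,0,0],"delta_rot":[0,0,0],"fingers":0.025},{"linear":[0.037,0,0],"delta_rot":[0,0,0],"fingers":0.025},{"linear":[0.037,0,0],"delta_rot":[0,0,0],"fingers":0.025},{"linear":[0.037,0,0],"delta_rot":[0,0,0],"fingers":0.025},{"linear":[0.03,0,0],"delta_rot":[0,0,0],"fingers":0.025},{"linear":[0,0,0],"delta_rot":[0,0,0],"fingers":0.025},{"linear":[0,0,0],"delta_rot":[0,0,0],"fingers":0.025}])

```text
clock: 15.28
position: [0.4561, -0.4013, 0.2869]
ee_rot: [-0.001, 0.718, -0.696, -0.004]
contact_force: [-0.8, 1.0, 1.2]
width: 0.0329
```

```bash
python3 - <<'E'
from h import *
st();goal((.460,-.4253,.25),-88.8)
E
```

```text
t15.28 pos [ 0.4561 -0.4013  0.2869] xaxis yaw -88.29 zaxis [-0.004  0.007 -1.   ] w0.0329 F [-0.8  1.   1.2] q [-0.84  0.31  1.37  0.    1.46  0.7 ]
turn z 0.5 (full residual rotvec from tool [0.2 0.4 0.5]) shift after turn [ 0.0241 -0.0034  0.0369]
```

Emit:
send_rows(plan=[{"linear":[0.0241,-0.0034,0],"delta_rot":[0.2,0.4,0.5],"fingers":0.025},{"linear":[0,0,0],"delta_rot":[0,0,0],"fingers":0.025},{"linear":[0,0,0.018],"delta_rot":[0,0,0],"fingers":0.025},{"linear":[0,0,0.018],"delta_rot":[0,0,0],"fingers":0.025},{"linear":[0,0,0],"delta_rot":[0,0,0],"fingers":0.025}])

```text
clock: 15.7
position: [0.4601, -0.4214, 0.2491]
ee_rot: [-0.001, 0.715, -0.699, -0.001]
contact_force: [-0.9, 0.1, -0.5]
width: 0.0328
```

```bash
python3 - <<'E'
from h import *
st();goal((.460,-.4253,.145),-88.8)
E
```

```text
t15.70 pos [ 0.4601 -0.4214  0.2491] xaxis yaw -88.72 zaxis [-0.     0.003 -1.   ] w0.0328 F [-0.9  0.1 -0.5] q [-0.85  0.35  1.41  0.    1.38  0.69]
turn z 0.1 (full residual rotvec from tool [0.  0.2 0.1]) shift after turn [0.0039 0.0002 0.1041]
```

Emit:
send_rows(plan=[{"linear":[0.004,0,0.018],"delta_rot":[0,0,0],"fingers":0.025},{"linear":[0,0,0.018],"delta_rot":[0,0,0],"fingers":0.025},{"linear":[0,0,0.018],"delta_rot":[0,0,0],"fingers":0.025},{"linear":[0,0,0.018],"delta_rot":[0,0,0],"fingers":0.025},{"linear":[0,0,0.018],"delta_rot":[0,0,0],"fingers":0.025},{"linear":[0,0,0.014],"delta_rot":[0,0,0],"fingers":0.025},{"linear":[0,0,0],"delta_rot":[0,0,0],"fingers":0.025}])

```text
clock: 16.28
position: [0.4611, -0.4192, 0.1521]
ee_rot: [0.001, 0.718, -0.696, 0.003]
contact_force: [-3.6, 0.4, -0.8]
width: 0.0328
```

```bash
python3 - <<'E'
from h import *
st();goal((.460,-.4253,.14),-88.8)
E
```

```text
t16.28 pos [ 0.4611 -0.4192  0.1521] xaxis yaw -88.22 zaxis [ 0.002 -0.005 -1.   ] w0.0328 F [-3.6  0.4 -0.8] q [-0.85  0.42  1.56 -0.    1.16  0.69]
turn z 0.6 (full residual rotvec from tool [-0.1 -0.3  0.6]) shift after turn [0.0061 0.0012 0.0121]
```

Emit:
send_rows(plan=[{"linear":[0.004,0,0.011],"delta_rot":[0,0,0],"fingers":0.025},{"linear":[0,0,0],"delta_rot":[0,0,0],"fingers":0.06},{"linear":[0,0,0],"delta_rot":[0,0,0],"fingers":0.06},{"linear":[0,0,0],"delta_rot":[0,0,0],"fingers":0.06},{"linear":[0,0,0],"delta_rot":[0,0,0],"fingers":0.06},{"linear":[0,0,0],"delta_rot":[0,0,0],"fingers":0.06},{"linear":[0,0,-0.02],"delta_rot":[0,0,0],"fingers":0.06},{"linear":[0,0,-0.03],"delta_rot":[0,0,0],"fingers":0.06},{"linear":[0,0,-0.03],"delta_rot":[0,0,0],"fingers":0.06},{"linear":[0,0,-0.03],"delta_rot":[0,0,0],"fingers":0.06},{"linear":[0,0,-0.03],"delta_rot":[0,0,0],"fingers":0.06},{"linear":[0,0,-0.03],"delta_rot":[0,0,0],"fingers":0.06}])

```text
clock: 17.28
position: [0.4622, -0.4197, 0.3159]
ee_rot: [-0.001, 0.719, -0.695, 0.0]
contact_force: [0.3, -0.9, -0.1]
width: 0.06
```

```bash
python3 - <<'E'
from h import *
st();a=img("wrist");b=img("top");cv2.imwrite("pics/m1.png",np.vstack([cv2.resize(a,(600,450))[60:360],cv2.resize(b,(600,450),interpolation=cv2.INTER_CUBIC)[:]])[:600])
c=manip.camera_info("top")
g=unproj([(402*.64,190*.64)],.036,c)[0];print(g);goal((g[0]-.08,g[1],.33),-90)
E
```

```text
t17.28 pos [ 0.4622 -0.4197  0.3159] xaxis yaw -88.09 zaxis [ 0.001  0.001 -1.   ] w0.0600 F [ 0.3 -0.9 -0.1] q [-0.85  0.33  1.29  0.    1.53  0.69]
[ 0.64395212 -0.002089    0.036     ]
turn z 1.9 (full residual rotvec from tool [-0.5 -0.5  1.9]) shift after turn [-0.4197 -0.0998 -0.0089]
```

View pics/m1.png

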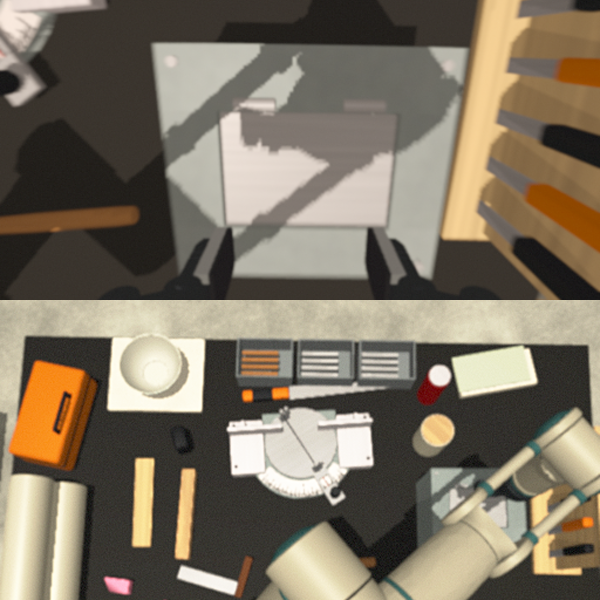

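Emit:
send_rows(plan=[{"linear":[-0.035,-0.0155,0],"delta_rot":[0,0,0.2],"fingers":0.06},{"linear":[-0.035,-0.0155,0],"delta_rot":[0,0,0.2],"fingers":0.06},{"linear":[-0.035,-0.0155,0],"delta_rot":[0,0,0.2],"fingers":0.06},{"linear":[-0.035,-0.0155,0],"delta_rot":[0,0,0.2],"fingers":0.06},{"linear":[-0.035,-0.0155,0],"delta_rot":[0,0,0.2],"fingers":0.06},{"linear":[-0.035,-0.0155,0],"delta_rot":[0,0,0.2],"fingers":0.06},{"linear":[-0.035,-0.0155,0],"delta_rot":[0,0,0.2],"fingers":0.06},{"linear":[-0.035,-0.0155,0],"delta_rot":[0,0,0.2],"fingers":0.06},{"linear":[-0.035,-0.0155,0],"delta_rot":[0,0,0.2],"fingers":0.06},{"linear":[-0.035,-0.0155,0],"delta_rot":[0,0,0],"fingers":0.06},{"linear":[-0.035,-0.0155,0],"delta_rot":[0,0,0],"fingers":0.06}])

```text
clock: 18.3
position: [0.6435, -0.0282, 0.3205]
ee_rot: [0.007, -0.702, 0.712, -0.02]
contact_force: [0.5, -0.1, -0.4]
width: 0.0601
```

Emit:
send_rows(plan=[{"linear":[0,0,0],"delta_rot":[0,0,0],"fingers":0.06},{"linear":[0,0,0],"delta_rot":[0,0,0],"fingers":0.06},{"linear":[0,0,0],"delta_rot":[0,0,0],"fingers":0.06}])

```text
clock: 18.55
position: [0.6479, -0.0178, 0.3189]
ee_rot: [0.011, -0.707, 0.707, -0.019]
contact_force: [-0.6, -0.2, 0.5]
width: 0.0599
```

```bash
python3 - <<'E'
from h import *
import pickle
st();c=manip.camera_info("wrist");a=img("wrist","w4.png",scale=1.5);cv2.imwrite("pics/w4raw.png",a);pickle.dump(c,open("w4.pkl","wb"))
E
```

```text
t18.55 pos [ 0.6479 -0.0178  0.3189] xaxis yaw -90.07 zaxis [ 0.043 -0.012 -0.999] w0.0599 F [-0.6 -0.2  0.5] q [-0.13  0.34  1.26 -0.01  1.5   1.44]
```

View pics/w4.png

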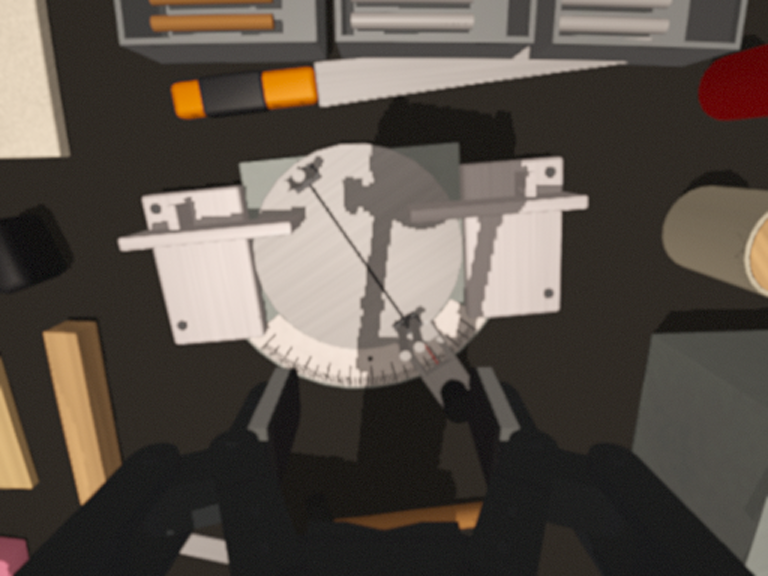

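```bash
cat >> h.py <<'E'
def mitre_overlay(im,c,p,th,fn,crop,scale):
    o=cv2.resize(im,None,fx=scale,fy=scale,interpolation=cv2.INTER_CUBIC)
    def L(P,col,closed=False):
        q=(proj(place(P,*p),c)+.5)*scale-.5;cv2.polylines(o,[np.round(q*8).astype(np.int32)],closed,col,1,cv2.LINE_AA,3)
    t=np.linspace(0,2*np.pi,90)
    L(np.c_[.097*np.cos(t),.097*np.sin(t),0*t+.036],(0,255,0))
    for s in(1,-1):
        L([(-.075,s*.19,.036),(-.075,s*.10,.036)],(255,0,0));L([(-.075,s*.19,.036),(.03,s*.19,.036)],(255,0,0))
        L([(.03,s*.048,.086),(.03,s*.19,.086),(.04,s*.19,.086),(.04,s*.048,.086)],(0,0,255),True)
    for d in range(-50,51,5):
        a=np.radians(d);L([(-r*np.cos(a),r*np.sin(a),.021) for r in((.133,.145) if d else (.133,.155))],(255,0,255))
    if th is not None: L([(-.1*np.cos(th),.1*np.sin(th),.036),(-.168*np.cos(th),.168*np.sin(th),.036)],(0,255,255))
    x0,y0,x1,y1=[int(v*scale) for v in crop];cv2.imwrite("pics/"+fn,o[y0:y1,x0:x1])
E
python3 - <<'E'
from h import *
import pickle
from scipy.optimize import least_squares
c=pickle.load(open("w4.pkl","rb"));im=cv2.imread("pics/w4raw.png")
P=np.array([(-.133,0,.021),(-.075,.19,.036),(-.075,-.19,.036)])
uv=np.array([(370,358),(177,344),(559,310)])/1.5-.17
f=lambda v:(proj(place(P,*v),c)-uv).ravel()
r=least_squares(f,[.62,0,0]);print(r.x.round(4),np.degrees(r.x[2]),r.fun.round(2))
k=unproj([np.array((456,400))/1.5],.083,c)[0];d=k-[*r.x[:2],0];print("knob",k,"deg",np.degrees(np.arctan2(d[1],-d[0])+r.x[2]),np.hypot(d[0],d[1]))
mitre_overlay(im,c,r.x,None,"ov1.png",(70,90,400,290),2.4)
E
```

```text
[0.6518 0.0026 0.0886] 5.075389836214168 [ 1.1   7.69 -2.13 -3.16  1.09 -3.38]
knob [ 0.51853832 -0.0869709   0.083     ] deg -28.829267756553996 0.16053948201458731
```

View pics/ov1.png

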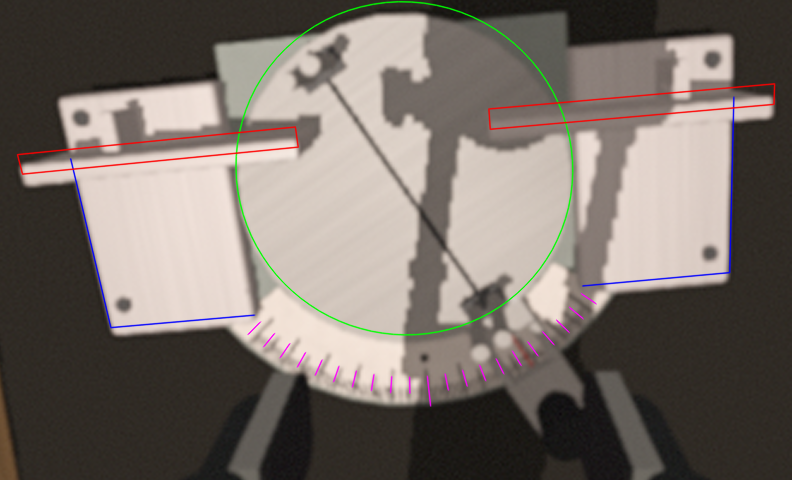

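```bash
python3 - <<'E'
from h import *
import pickle
from scipy.optimize import least_squares
c=pickle.load(open("w4.pkl","rb"));im=cv2.imread("pics/w4raw.png")
P=np.array([(-.075,.19,.036),(-.075,-.19,.036),(.03,.19,.086),(.03,-.19,.086),(.03,.048,.086),(-.123,0,.021)])
ov=np.array([(112,335),(729,283),(23,185),(774,118),(298,157),(424,357)])
uv=(ov+[168,216]+.5)/2.4-.5
def f(v):
    Q=P.copy();Q[-1,0]=-v[3];return (proj(place(Q,*v[:3]),c)-uv).ravel()
r=least_squares(f,[.62,0,0,.125]);print(r.x.round(4),np.degrees(r.x[2]),r.fun.round(2))
v=r.x[:3]
for z,uvk in((.083,(558,400)),):
  k=unproj([(np.array(uvk)+[168,216])/2.4],z,c)[0];d=k-[*v[:2],0];print("knob",k,"deg",np.degrees(np.arctan2(d[1],-d[0])+v[2]),np.hypot(d[0],d[1]))
th=np.arctan2(d[1],-d[0])+v[2]
mitre_overlay(im,c,v,th,"ov2.png",(70,90,400,290),2.4)
np.save("mitre.npy",v)
# independent: top view
E
```

```text
[0.6458 0.0023 0.0851 0.1137] 4.876759047237681 [-0.2   0.09 -0.35 -0.15  0.54 -0.42 -0.53 -0.27  0.48  0.55 -0.04  0.  ]
knob [ 0.53382722 -0.08418881  0.083     ] deg -32.81959165162609 0.1414603448526174
```

View pics/ov2.png

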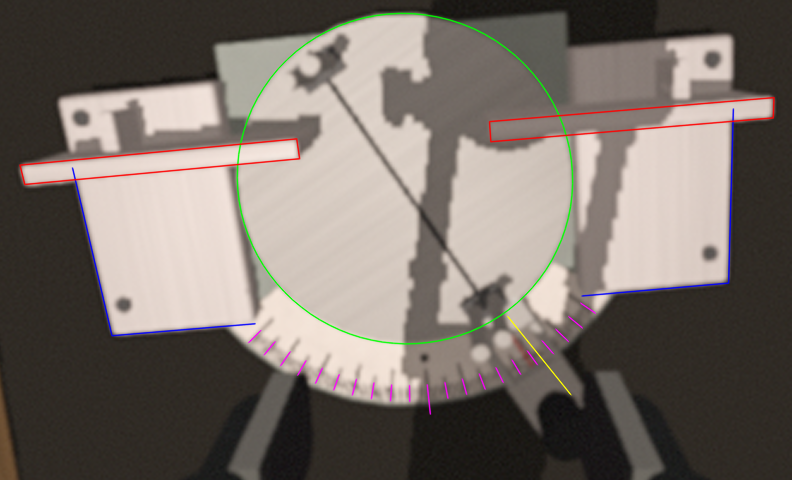

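```bash
python3 - <<'E'
from h import *
import pickle
c=pickle.load(open("w4.pkl","rb"));v=np.load("mitre.npy")
for uv,z in(((522,350),.03),((545,415),.036),((556,408),.083)):
  k=unproj([(np.array(uv)+[168,216]+.5)/2.4-.5],z,c)[0];d=k-[*v[:2],0];print(k.round(4),"deg",np.degrees(np.arctan2(d[1],-d[0])+v[2]),np.hypot(d[0],d[1]))
a,b=unproj([(np.array(u)+[168,216])/2.4 for u in((328,80),(480,295))],.036,c);d=b-a;print(np.degrees(np.arctan2(d[1],-d[0])+v[2]))
a=np.radians(-29)
for deg in(-28,-29,-30): 
  a=np.radians(deg);print(deg,place([(-.168*np.cos(a),.168*np.sin(a),0)],*v),proj(place([(-.168*np.cos(a),.168*np.sin(a),.083)],*v),c)*2.4-[168,216])
E
```

```text
[ 0.541  -0.0694  0.03  ] deg -29.528664046933503 0.12692496103649462
[ 0.4982 -0.0848  0.036 ] deg -25.690629255875237 0.17134739990805353
[ 0.5292 -0.0829  0.083 ] deg -31.29322191279721 0.14433739700116158
-29.19655846283629
-28 [[ 0.50466634 -0.0888852   0.        ]] [[563.72924687 445.29469244]]
-29 [[ 0.50627942 -0.09133372  0.        ]] [[568.11099713 442.7874312 ]]
-30 [[ 0.50793499 -0.09375372  0.        ]] [[572.45595766 440.20973472]]
```

Emit:
send_rows(plan=[{"linear":[0,0,0],"delta_rot":[0,0,-6.8],"fingers":0.06},{"linear":[0,0,0],"delta_rot":[0,0,-6.8],"fingers":0.06},{"linear":[0,0,0],"delta_rot":[0,0,-6.8],"fingers":0.06},{"linear":[0,0,0],"delta_rot":[0,0,-6.8],"fingers":0.06},{"linear":[0,0,0],"delta_rot":[0,0,-6.8],"fingers":0.06},{"linear":[0,0,0],"delta_rot":[0,0,0],"fingers":0.06}])

```text
clock: 19.1
position: [0.6456, -0.0285, 0.3192]
ee_rot: [-0.003, 0.886, -0.463, 0.023]
contact_force: [-1.0, 0.6, -0.6]
width: 0.0602
```

```bash
python3 - <<'E'
from h import *
st();goal((.5067,-.092,.16),-55.8)
E
```

```text
t19.10 pos [ 0.6456 -0.0285  0.3192] xaxis yaw -55.22 zaxis [ 0.044 -0.015 -0.999] w0.0602 F [-1.   0.6 -0.6] q [-0.15  0.34  1.26 -0.01  1.5   0.82]
turn z 0.6 (full residual rotvec from tool [-1.6 -2.1  0.6]) shift after turn [-0.0255  0.1506  0.1592]
```

Emit:
send_rows(plan=[{"linear":[0,0,0],"delta_rot":[-1.6,-2.1,0.6],"fingers":0.06},{"linear":[-0.004,0.025,0.026],"delta_rot":[0,0,0],"fingers":0.06},{"linear":[-0.004,0.025,0.026],"delta_rot":[0,0,0],"fingers":0.06},{"linear":[-0.004,0.025,0.026],"delta_rot":[0,0,0],"fingers":0.06},{"linear":[-0.004,0.025,0.026],"delta_rot":[0,0,0],"fingers":0.06},{"linear":[-0.004,0.025,0.026],"delta_rot":[0,0,0],"fingers":0.06},{"linear":[-0.004,0.025,0.026],"delta_rot":[0,0,0],"fingers":0.06},{"linear":[0,0,0],"delta_rot":[0,0,0],"fingers":0.06},{"linear":[0,0,0],"delta_rot":[0,0,0],"fingers":0.06}])

```text
clock: 19.85
position: [0.5008, -0.1035, 0.1582]
ee_rot: [-0.001, 0.873, -0.488, 0.004]
contact_force: [1.2, -0.7, 0.9]
width: 0.0601
```

```bash
python3 - <<'E'
from h import *
st();goal((.5067,-.092,.066),-55.8)
v=np.load("mitre.npy");c=manip.camera_info("wrist");a=img("wrist");o=a.copy()
mitre_overlay(a,c,v,np.radians(-29.3),"ov3.png",(60,0,460,384),1.5)
E
```

```text
t19.85 pos [ 0.5008 -0.1035  0.1582] xaxis yaw -58.38 zaxis [ 0.009 -0.002 -1.   ] w0.0601 F [ 1.2 -0.7  0.9] q [-0.34  0.25  1.8   0.    1.08  0.68]
turn z -2.6 (full residual rotvec from tool [-0.3 -0.4 -2.6]) shift after turn [-0.0062 -0.0114  0.0922]
```

View pics/ov3.png

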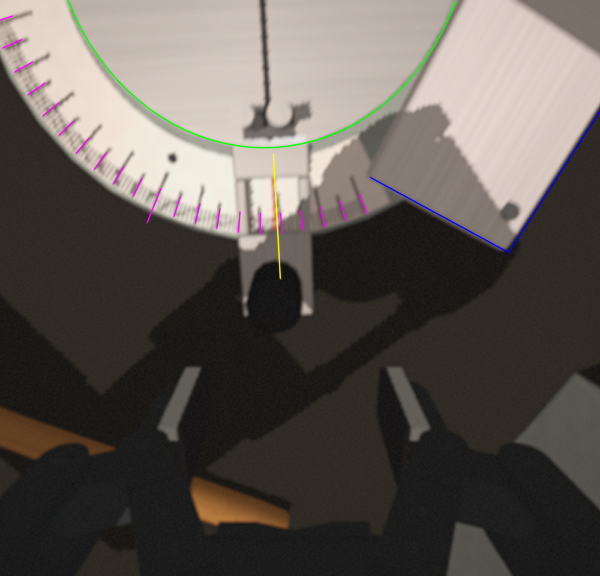

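Emit:
send_rows(plan=[{"linear":[-0.006,-0.0114,0],"delta_rot":[0,0,-2.6],"fingers":0.06},{"linear":[0,0,0],"delta_rot":[0,0,0],"fingers":0.06},{"linear":[0,0,0.02],"delta_rot":[0,0,0],"fingers":0.06},{"linear":[0,0,0.02],"delta_rot":[0,0,0],"fingers":0.06},{"linear":[0,0,0],"delta_rot":[0,0,0],"fingers":0.06}])

```text
clock: 20.32
position: [0.5179, -0.0928, 0.1239]
ee_rot: [-0.003, 0.884, -0.466, 0.013]
contact_force: [-0.0, 0.1, -0.4]
width: 0.06
```

```bash
python3 - <<'E'
from h import *
st();goal((.507,-.092,.066),-55.8)
E
```

```text
t20.32 pos [ 0.5179 -0.0928  0.1239] xaxis yaw -55.62 zaxis [ 0.025 -0.007 -1.   ] w0.0600 F [-0.   0.1 -0.4] q [-0.31  0.3   1.83  0.    0.99  0.66]
turn z 0.2 (full residual rotvec from tool [-1.  -1.1  0.2]) shift after turn [-0.0068  0.0086  0.0579]
```

Emit:
send_rows(plan=[{"linear":[-0.0068,0.0086,0],"delta_rot":[-1,-1.1,0.2],"fingers":0.06},{"linear":[0,0,0.016],"delta_rot":[0,0,0],"fingers":0.06},{"linear":[0,0,0.016],"delta_rot":[0,0,0],"fingers":0.06},{"linear":[0,0,0.016],"delta_rot":[0,0,0],"fingers":0.06},{"linear":[0,0,0.006],"delta_rot":[0,0,0],"fingers":0.06},{"linear":[0,0,0],"delta_rot":[0,0,0],"fingers":0.06}])

```text
clock: 20.82
position: [0.5144, -0.0919, 0.0763]
ee_rot: [-0.0, 0.885, -0.466, 0.005]
contact_force: [-0.0, 0.5, -0.1]
width: 0.0595
```

```bash
python3 - <<'E'
from h import *
st();goal((.507,-.092,.066),-55.8)
E
```

```text
t20.82 pos [ 0.5144 -0.0919  0.0763] xaxis yaw -55.60 zaxis [ 0.009 -0.005 -1.   ] w0.0595 F [-0.   0.5 -0.1] q [-0.31  0.36  1.88 -0.    0.89  0.66]
turn z 0.2 (full residual rotvec from tool [-0.3 -0.5  0.2]) shift after turn [-0.0041  0.0061  0.0103]
```

Emit:
send_rows(force=30, plan=[{"linear":[-0.004,0.006,0.004],"delta_rot":[-0.3,-0.5,0.2],"fingers":0.06},{"linear":[-0.001,0.002,0.004],"delta_rot":[0,0,0],"fingers":0.06},{"linear":[0,0,0],"delta_rot":[0,0,0],"fingers":0.02},{"linear":[0,0,0],"delta_rot":[0,0,0],"fingers":0.02},{"linear":[0,0,0],"delta_rot":[0,0,0],"fingers":0.02},{"linear":[0,0,0],"delta_rot":[0,0,0],"fingers":0.02},{"linear":[0,0,0],"delta_rot":[0,0,0],"fingers":0.02},{"linear":[0,0,0],"delta_rot":[0,0,0],"fingers":0.02}])

```text
clock: 21.48
position: [0.506, -0.0926, 0.0715]
ee_rot: [-0.0, 0.884, -0.468, 0.002]
contact_force: [0.4, -0.2, -1.4]
width: 0.027
```

```bash
cat >> h.py <<'E'
def knob(th_to=None):
    s=manip.get_state();v=np.load("mitre.npy");d=R.from_euler("z",-v[2]).as_matrix()@(s["position"]-[v[0],v[1],0]);th=np.degrees(np.arctan2(d[1],-d[0]));print("theta %.2f radius %.4f"%(th,np.hypot(d[0],d[1])))
    if th_to is not None:
        a=np.radians(th_to);p=place([(-.168*np.cos(a),.168*np.sin(a),.066)],*v)[0];goal(p,-90-th_to+np.degrees(v[2]))
E
python3 - <<'E'
from h import *
st();knob(-29.5)
E
```

```text
t21.48 pos [ 0.506  -0.0926  0.0715] xaxis yaw -55.81 zaxis [ 0.003 -0.001 -1.   ] w0.0270 F [ 0.4 -0.2 -1.4] q [-0.32  0.36  1.9   0.    0.88  0.66]
theta -29.30 radius 0.1690
turn z -0.2 (full residual rotvec from tool [-0.1 -0.2 -0.2]) shift after turn [ 0.0006 -0.001   0.0055]
```

Gripped (27 mm, θ = -29.3, radius 169). I'll swing it in a first stage.

Emit:
send_rows(plan=[{"linear":[-0.0146,-0.0006,0],"delta_rot":[0,0,5],"fingers":0.02},{"linear":[-0.0146,-0.0006,0],"delta_rot":[0,0,5],"fingers":0.02},{"linear":[-0.0146,-0.0006,0],"delta_rot":[0,0,5],"fingers":0.02},{"linear":[0,0,0],"delta_rot":[0,0,0],"fingers":0.02}])

```text
clock: 21.82
position: [0.4865, -0.0547, 0.0715]
ee_rot: [0.001, 0.812, -0.583, 0.003]
contact_force: [1.6, 3.0, -5.1]
width: 0.0272
```

```bash
python3 - <<'E'
from h import *
st();knob(10)
E
```

```text
t21.82 pos [ 0.4865 -0.0547  0.0715] xaxis yaw -71.37 zaxis [ 0.004 -0.004 -1.   ] w0.0272 F [ 1.6  3.  -5.1] q [-0.25  0.33  1.95 -0.    0.85  1.  ]
theta -14.82 radius 0.1691
turn z 23.8 (full residual rotvec from tool [-0.2 -0.3 23.8]) shift after turn [-0.071   0.0145  0.0055]
```

Emit:
send_rows(plan=[{"linear":[-0.0146,-0.0006,0],"delta_rot":[0,0,5],"fingers":0.02},{"linear":[-0.0146,-0.0006,0],"delta_rot":[0,0,5],"fingers":0.02},{"linear":[-0.0146,-0.0006,0],"delta_rot":[0,0,5],"fingers":0.02},{"linear":[-0.0146,-0.0006,0],"delta_rot":[0,0,5],"fingers":0.02},{"linear":[-0.0146,-0.0006,0],"delta_rot":[0,0,5],"fingers":0.02},{"linear":[0,0,0],"delta_rot":[0,0,0],"fingers":0.02}])

```text
clock: 22.32
position: [0.4768, 0.0163, 0.0716]
ee_rot: [-0.003, -0.666, 0.746, -0.003]
contact_force: [1.3, 1.9, -4.6]
width: 0.0272
```

```bash
python3 - <<'E'
from h import *
st();knob(30)
E
```

```text
t22.32 pos [0.4768 0.0163 0.0716] xaxis yaw -96.53 zaxis [-0.001 -0.009 -1.   ] w0.0272 F [ 1.3  1.9 -4.6] q [-0.11  0.32  1.98 -0.01  0.85  1.59]
theta 9.61 radius 0.1695
turn z 18.6 (full residual rotvec from tool [-0.1 -0.5 18.6]) shift after turn [-0.0591  0.0091  0.0056]
```

Emit:
send_rows(plan=[{"linear":[-0.0148,-0.001,0],"delta_rot":[0,0,5],"fingers":0.02},{"linear":[-0.0148,-0.001,0],"delta_rot":[0,0,5],"fingers":0.02},{"linear":[-0.0148,-0.001,0],"delta_rot":[0,0,5],"fingers":0.02},{"linear":[-0.0118,-0.001,0],"delta_rot":[0,0,3.5],"fingers":0.02},{"linear":[0,0,0],"delta_rot":[0,0,0],"fingers":0.02}])

```text
clock: 22.73
position: [0.4896, 0.0682, 0.0715]
ee_rot: [-0.008, -0.538, 0.843, -0.001]
contact_force: [-0.8, 0.6, -2.4]
width: 0.0271
```

```bash
python3 - <<'E'
from h import *
st();knob(30)
E
```

```text
t22.73 pos [0.4896 0.0682 0.0715] xaxis yaw -114.86 zaxis [-0.013 -0.011 -1.   ] w0.0271 F [-0.8  0.6 -2.4] q [ 0.01  0.34  1.93 -0.01  0.88  2.02]
theta 27.74 radius 0.1695
turn z 0.3 (full residual rotvec from tool [ 0.4 -0.9  0.3]) shift after turn [-0.0067 -0.0013  0.0055]
```

Emit:
send_rows(plan=[{"linear":[-0.004,-0.001,0],"delta_rot":[0.2,-0.4,0.2],"fingers":0.02},{"linear":[-0.003,-0.0005,0],"delta_rot":[0,0,0],"fingers":0.02},{"linear":[0,0,0],"delta_rot":[0,0,0],"fingers":0.02},{"linear":[0,0,0],"delta_rot":[0,0,0],"fingers":0.02}])

```text
clock: 23.07
position: [0.4903, 0.0707, 0.0715]
ee_rot: [-0.008, -0.541, 0.841, 0.001]
contact_force: [-2.4, 2.7, 0.2]
width: 0.0274
```

```bash
python3 - <<'E'
from h import *
st();knob(30)
v=np.load("mitre.npy");c=manip.camera_info("wrist");a=img("wrist")
mitre_overlay(a,c,v,np.radians(30),"ov4.png",(60,0,460,260),2)
E
```

```text
t23.07 pos [0.4903 0.0707 0.0715] xaxis yaw -114.53 zaxis [-0.015 -0.008 -1.   ] w0.0274 F [-2.4  2.7  0.2] q [ 0.01  0.35  1.93 -0.01  0.88  2.01]
theta 28.62 radius 0.1698
turn z 0.6 (full residual rotvec from tool [ 0.6 -0.8  0.6]) shift after turn [-0.0041 -0.0018  0.0055]
```

View pics/ov4.png

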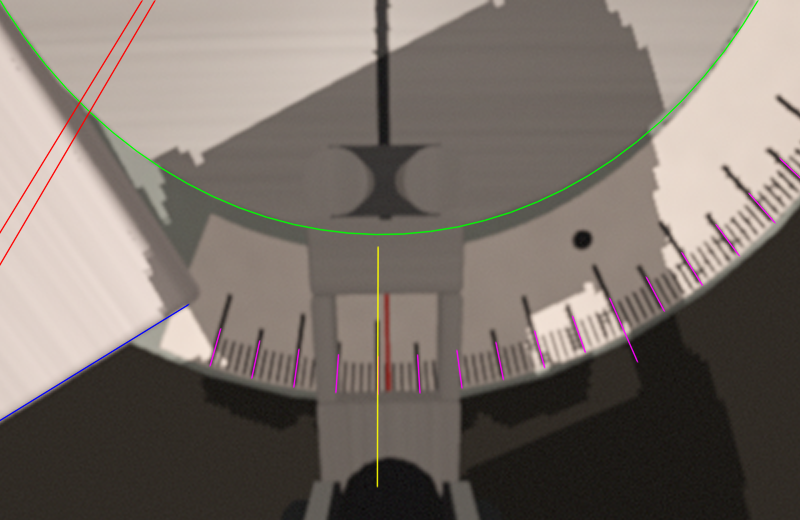

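The red index reads about 28.7° (red x=388, the 30° mark x=378, 8 px per degree). I'll nudge it.

Emit:
send_rows(plan=[{"linear":[-0.0045,-0.001,0],"delta_rot":[0.3,-0.4,0.5],"fingers":0.02},{"linear":[-0.003,-0.0005,0],"delta_rot":[0,0,0],"fingers":0.02},{"linear":[-0.001,0,0],"delta_rot":[0,0,0],"fingers":0.02},{"linear":[0,0,0],"delta_rot":[0,0,0],"fingers":0.02}])

```text
clock: 23.45
position: [0.4919, 0.0744, 0.0715]
ee_rot: [-0.008, -0.537, 0.843, 0.001]
contact_force: [-3.5, 0.4, 1.1]
width: 0.0269
```

```bash
cat >> h.py <<'E'
def index():
    v=np.load("mitre.npy");c=manip.camera_info("wrist");im=img("wrist").astype(int)
    m=(im[...,2]-np.maximum(im[...,1],im[...,0])>35);res=[]
    vs,us=np.nonzero(m)
    P=unproj(np.c_[us,vs],.03,c);d=(P-[v[0],v[1],0])@R.from_euler("z",v[2]).as_matrix()
    th=np.degrees(np.arctan2(d[:,1],-d[:,0]));r=np.hypot(d[:,0],d[:,1]);k=(r>.105)&(r<.155)&(abs(th)<50)
    print("index px",k.sum(),"deg median %.2f"%np.median(th[k]))
E
python3 - <<'E'
from h import *
st();knob(30);index()
E
```

```text
t23.45 pos [0.4919 0.0744 0.0715] xaxis yaw -115.01 zaxis [-0.014 -0.007 -1.   ] w0.0269 F [-3.5  0.4  1.1] q [ 0.01  0.35  1.92 -0.01  0.88  2.03]
theta 29.98 radius 0.1699
turn z 0.1 (full residual rotvec from tool [ 0.6 -0.7  0.1]) shift after turn [-0.0001 -0.0019  0.0055]
index px 124 deg median 30.27
```

Index reads 30.0–30.3°. I'll release and rise.

Emit:
send_rows(plan=[{"linear":[0,0,0],"delta_rot":[0,0,0],"fingers":0.04},{"linear":[0,0,0],"delta_rot":[0,0,0],"fingers":0.055},{"linear":[0,0,0],"delta_rot":[0,0,0],"fingers":0.07},{"linear":[0,0,0],"delta_rot":[0,0,0],"fingers":0.07},{"linear":[0,0,-0.015],"delta_rot":[0,0,0],"fingers":0.07},{"linear":[0,0,-0.03],"delta_rot":[0,0,0],"fingers":0.07},{"linear":[0,0,-0.03],"delta_rot":[0,0,0],"fingers":0.07},{"linear":[0,0,-0.03],"delta_rot":[0,0,0],"fingers":0.07},{"linear":[0,0,-0.03],"delta_rot":[0,0,0],"fingers":0.07},{"linear":[0,0,-0.03],"delta_rot":[0,0,0],"fingers":0.07},{"linear":[0,0,0],"delta_rot":[0,0,0],"fingers":0.07}])

```text
clock: 24.42
position: [0.4984, 0.0743, 0.243]
ee_rot: [-0.006, -0.541, 0.841, -0.003]
contact_force: [1.6, -0.3, -0.9]
width: 0.0699
```

```bash
python3 - <<'E'
from h import *
st();index()
c=manip.camera_info("top");im=img("top");w=wood(im)
for uv,b,h in(((247,285),box(.24,.034),.034),((191,270),box(.24,.048),.012)):
    uv=np.array(uv)*.64;m=comp(w,uv);g=unproj([uv],h/2,c)[0]
    print("strip",m.sum(),np.round(fit(m,prism(b,0,h),c,[.0,.1],g),4))
goal((.478,.4264,.24),-88.75)
E
```

```text
t24.42 pos [0.4984 0.0743 0.243 ] xaxis yaw -114.43 zaxis [-0.007 -0.012 -1.   ] w0.0699 F [ 1.6 -0.3 -0.9] q [ 0.02  0.18  1.67 -0.01  1.3   2.02]
index px 50 deg median 30.02
strip 1083 [ 0.0615  0.4458  0.3068 -0.027 ]
strip 1351 [0.0884 0.4778 0.4265 0.0208]
turn z -25.7 (full residual rotvec from tool [  0.7  -0.9 -25.7]) shift after turn [-0.3525  0.01   -0.0016]
```

Emit:
send_rows(plan=[{"linear":[0,0,0],"delta_rot":[0.2,-0.2,-6.4],"fingers":0.08},{"linear":[0,0,0],"delta_rot":[0.2,-0.2,-6.4],"fingers":0.08},{"linear":[0,0,0],"delta_rot":[0.2,-0.2,-6.4],"fingers":0.08},{"linear":[0,0,0],"delta_rot":[0.1,-0.2,-6.4],"fingers":0.08},{"linear":[-0.0375,0.001,0],"delta_rot":[0,0,0],"fingers":0.08},{"linear":[-0.0375,0.001,0],"delta_rot":[0,0,0],"fingers":0.08},{"linear":[-0.0375,0.001,0],"delta_rot":[0,0,0],"fingers":0.08},{"linear":[-0.0375,0.001,0],"delta_rot":[0,0,0],"fingers":0.08},{"linear":[-0.0375,0.001,0],"delta_rot":[0,0,0],"fingers":0.08},{"linear":[-0.0375,0.001,0],"delta_rot":[0,0,0],"fingers":0.08},{"linear":[-0.0375,0.001,0],"delta_rot":[0,0,0],"fingers":0.08},{"linear":[-0.0375,0.001,0],"delta_rot":[0,0,0],"fingers":0.08}])

```text
clock: 25.52
position: [0.4677, 0.374, 0.2148]
ee_rot: [0.017, 0.719, -0.695, -0.005]
contact_force: [-0.2, -0.4, 0.4]
width: 0.0797
```

Emit:
send_rows(plan=[{"linear":[-0.02,0.001,0],"delta_rot":[0,0,0],"fingers":0.08},{"linear":[0,0,0],"delta_rot":[0,0,0],"fingers":0.08},{"linear":[0,0,0],"delta_rot":[0,0,0],"fingers":0.08}])

```text
clock: 25.77
position: [0.4623, 0.4017, 0.207]
ee_rot: [0.021, 0.722, -0.692, -0.007]
contact_force: [-0.4, -0.8, 0.3]
width: 0.08
```

```bash
python3 - <<'E'
from h import *
st();c=manip.camera_info("wrist");im=img("wrist");cv2.imwrite("pics/w5raw.png",im);w=wood(im)
uv=proj([(.50,.4265,.012)],c)[0];m=comp(w,uv,6);print(uv,m.sum(),np.array(np.nonzero(m)).min(1),np.array(np.nonzero(m)).max(1))
# width lines: strip edges at several rows
for row in range(40,200,30):
    xs=np.nonzero(m[row])[0]
    if len(xs): print(row,unproj([(xs.min()-.5,row),(xs.max()+.5,row)],.012,c)[:,:2].round(4).tolist())
goal((.478,.4265,.03),-88.75)
E
```

```text
t25.77 pos [0.4623 0.4017 0.207 ] xaxis yaw -87.56 zaxis [-0.038 -0.02  -0.999] w0.0800 F [-0.4 -0.8  0.3] q [0.6  0.38 1.47 0.01 1.33 2.13]
[229.5269844  132.20756138] 10825 [ 26 201] [251 254]
40 [[0.5855, 0.4549], [0.5875, 0.4042]]
70 [[0.5591, 0.4534], [0.5611, 0.4041]]
100 [[0.5311, 0.4529], [0.533, 0.404]]
130 [[0.5013, 0.4524], [0.5032, 0.4028]]
160 [[0.4694, 0.4518], [0.4713, 0.4015]]
190 [[0.4352, 0.4513], [0.437, 0.4002]]
turn z 1.1 (full residual rotvec from tool [ 2.3 -1.1  1.1]) shift after turn [-0.0248 -0.0164  0.1768]
```

Emit:
send_rows(plan=[{"linear":[0,0,0],"delta_rot":[2.3,-1.1,1.0],"fingers":0.08},{"linear":[-0.0248,-0.0164,0],"delta_rot":[0,0,0],"fingers":0.08},{"linear":[0,0,0],"delta_rot":[0,0,0],"fingers":0.08},{"linear":[0,0,0.03],"delta_rot":[0,0,0],"fingers":0.08},{"linear":[0,0,0.03],"delta_rot":[0,0,0],"fingers":0.08},{"linear":[0,0,0.03],"delta_rot":[0,0,0],"fingers":0.08},{"linear":[0,0,0.02],"delta_rot":[0,0,0],"fingers":0.08},{"linear":[0,0,0],"delta_rot":[0,0,0],"fingers":0.08}])

```text
clock: 26.48
position: [0.4763, 0.4089, 0.0874]
ee_rot: [0.007, 0.711, -0.703, 0.002]
contact_force: [-0.5, -0.4, -0.9]
width: 0.0799
```

```bash
python3 - <<'E'
from h import *
st();goal((.478,.427,.03),-88.6)
E
```

```text
t26.48 pos [0.4763 0.4089 0.0874] xaxis yaw -89.30 zaxis [-0.007 -0.013 -1.   ] w0.0799 F [-0.5 -0.4 -0.9] q [ 0.6   0.49  1.61 -0.01  1.05  2.16]
turn z -0.7 (full residual rotvec from tool [ 0.4 -0.7 -0.7]) shift after turn [-0.018  -0.0021  0.0574]
```

Emit:
send_rows(plan=[{"linear":[-0.018,-0.0021,0],"delta_rot":[0.4,-0.7,-0.7],"fingers":0.08},{"linear":[0,0,0.0],"delta_rot":[0,0,0],"fingers":0.08},{"linear":[0,0,0.018],"delta_rot":[0,0,0],"fingers":0.08},{"linear":[0,0,0.018],"delta_rot":[0,0,0],"fingers":0.08},{"linear":[0,0,0.006],"delta_rot":[0,0,0],"fingers":0.08},{"linear":[0,0,0],"delta_rot":[0,0,0],"fingers":0.08}])

```text
clock: 26.98
position: [0.4838, 0.4266, 0.0507]
ee_rot: [-0.005, 0.715, -0.7, 0.001]
contact_force: [0.3, 0.9, 0.1]
width: 0.0799
```

```bash
python3 - <<'E'
from h import *
st();goal((.478,.427,.026),-88.6)
E
```

```text
t26.98 pos [0.4838 0.4266 0.0507] xaxis yaw -88.78 zaxis [ 0.009  0.005 -1.   ] w0.0799 F [0.3 0.9 0.1] q [ 0.62  0.54  1.63 -0.    0.96  2.17]
turn z -0.2 (full residual rotvec from tool [-0.5  0.3 -0.2]) shift after turn [-0.0006  0.0058  0.0247]
```

Emit:
send_rows(plan=[{"linear":[0,0.0058,0.008],"delta_rot":[-0.5,0.3,0],"fingers":0.065},{"linear":[0,0,0.008],"delta_rot":[0,0,0],"fingers":0.065},{"linear":[0,0,0.006],"delta_rot":[0,0,0],"fingers":0.065},{"linear":[0,0,0.002],"delta_rot":[0,0,0],"fingers":0.065},{"linear":[0,0,0],"delta_rot":[0,0,0],"fingers":0.065}])

```text
clock: 27.4
position: [0.4798, 0.428, 0.0292]
ee_rot: [-0.003, 0.715, -0.7, 0.001]
contact_force: [0.6, -0.4, -0.4]
width: 0.0651
```

```bash
python3 - <<'E'
from h import *
st();goal((.478,.427,.026),-88.6)
E
```

```text
t27.40 pos [0.4798 0.428  0.0292] xaxis yaw -88.78 zaxis [ 0.005  0.003 -1.   ] w0.0651 F [ 0.6 -0.4 -0.4] q [ 0.62  0.56  1.65 -0.    0.92  2.17]
turn z -0.2 (full residual rotvec from tool [-0.3  0.2 -0.2]) shift after turn [0.001  0.0018 0.0032]
```

Emit:
send_rows(force=60, plan=[{"linear":[0.001,0.001,0.003],"delta_rot":[0,0,0],"fingers":0.065},{"linear":[0,0,0],"delta_rot":[0,0,0],"fingers":0.04},{"linear":[0,0,0],"delta_rot":[0,0,0],"fingers":0.04},{"linear":[0,0,0],"delta_rot":[0,0,0],"fingers":0.04},{"linear":[0,0,0],"delta_rot":[0,0,0],"fingers":0.04},{"linear":[0,0,0],"delta_rot":[0,0,0],"fingers":0.04}])

```text
clock: 27.9
position: [0.4795, 0.4274, 0.0273]
ee_rot: [-0.004, 0.715, -0.699, 0.001]
contact_force: [-0.3, -0.5, -0.6]
width: 0.0462
```

Emit:
send_rows(plan=[{"linear":[0,0,-0.02],"delta_rot":[0,0,0],"fingers":0.04},{"linear":[0,0,-0.03],"delta_rot":[0,0,0],"fingers":0.04},{"linear":[0,0,-0.03],"delta_rot":[0,0,0],"fingers":0.04},{"linear":[0,0,-0.03],"delta_rot":[0,0,0],"fingers":0.04},{"linear":[0,0,-0.03],"delta_rot":[0,0,0],"fingers":0.04},{"linear":[0,0,-0.01],"delta_rot":[0,0,0],"fingers":0.04},{"linear":[0,0,0],"delta_rot":[0,0,0],"fingers":0.04}])

```text
clock: 28.48
position: [0.4766, 0.4252, 0.1794]
ee_rot: [0.001, 0.715, -0.7, 0.0]
contact_force: [0.2, 0.7, -0.9]
width: 0.0458
```

```bash
cat >> h.py <<'E'
def tgt(x,y,z,psi_off=0):
    v=np.load("mitre.npy");goal(place([(x,y,z)],*v)[0],np.degrees(v[2])+psi_off)
E
python3 - <<'E'
from h import *
st();tgt(.002,0,.16)
E
```

```text
t28.48 pos [0.4766 0.4252 0.1794] xaxis yaw -88.78 zaxis [-0.001 -0.001 -1.   ] w0.0458 F [ 0.2  0.7 -0.9] q [ 0.62  0.42  1.48 -0.    1.24  2.17]
turn z -93.7 (full residual rotvec from tool [  0.1  -0.  -93.7]) shift after turn [0.1346 0.4358 0.0194]
```

Emit:
send_rows(plan=[{"linear":[0,0,0],"delta_rot":[0,0,-6.7],"fingers":0.04},{"linear":[0,0,0],"delta_rot":[0,0,-6.7],"fingers":0.04},{"linear":[0,0,0],"delta_rot":[0,0,-6.7],"fingers":0.04},{"linear":[0,0,0],"delta_rot":[0,0,-6.7],"fingers":0.04},{"linear":[0,0,0],"delta_rot":[0,0,-6.7],"fingers":0.04},{"linear":[0,0,0],"delta_rot":[0,0,-6.7],"fingers":0.04},{"linear":[0,0,0],"delta_rot":[0,0,-6.7],"fingers":0.04},{"linear":[0,0,0],"delta_rot":[0,0,-6.7],"fingers":0.04},{"linear":[0,0,0],"delta_rot":[0,0,-6.7],"fingers":0.04},{"linear":[0,0,0],"delta_rot":[0,0,-6.7],"fingers":0.04},{"linear":[0,0,0],"delta_rot":[0,0,-6.7],"fingers":0.04},{"linear":[0,0,0],"delta_rot":[0,0,-6.7],"fingers":0.04}])

```text
clock: 29.48
position: [0.468, 0.4188, 0.155]
ee_rot: [0.011, 0.999, -0.039, -0.014]
contact_force: [-0.4, 0.1, -1.2]
width: 0.0461
```

Emit:
send_rows(plan=[{"linear":[0,0,0],"delta_rot":[0,0,-6.7],"fingers":0.04},{"linear":[0,0,0],"delta_rot":[0,0,-6.6],"fingers":0.04},{"linear":[0,0,0],"delta_rot":[0,0,0],"fingers":0.04}])

```text
clock: 29.73
position: [0.4652, 0.4167, 0.1476]
ee_rot: [0.012, 0.996, 0.084, -0.02]
contact_force: [0.8, 0.4, -0.8]
width: 0.0462
```

```bash
python3 - <<'E'
from h import *
st();tgt(.002,0,.17)
E
```

```text
t29.73 pos [0.4652 0.4167 0.1476] xaxis yaw 9.58 zaxis [-0.038 -0.028 -0.999] w0.0462 F [ 0.8  0.4 -0.8] q [ 0.62  0.45  1.52 -0.    1.22  0.45]
turn z 4.7 (full residual rotvec from tool [1.3 2.4 4.7]) shift after turn [ 0.1467  0.4282 -0.0224]
```

Emit:
send_rows(plan=[{"linear":[0,0,-0.01],"delta_rot":[1.3,2.4,4.7],"fingers":0.04},{"linear":[0.012,0.0355,-0.003],"delta_rot":[0,0,0],"fingers":0.04},{"linear":[0.012,0.0355,-0.003],"delta_rot":[0,0,0],"fingers":0.04},{"linear":[0.012,0.0355,-0.003],"delta_rot":[0,0,0],"fingers":0.04},{"linear":[0.012,0.0355,-0.003],"delta_rot":[0,0,0],"fingers":0.04},{"linear":[0.012,0.0355,-0.003],"delta_rot":[0,0,0],"fingers":0.04},{"linear":[0.012,0.0355,-0.003],"delta_rot":[0,0,0],"fingers":0.04},{"linear":[0.012,0.0355,-0.003],"delta_rot":[0,0,0],"fingers":0.04},{"linear":[0.012,0.0355,-0.003],"delta_rot":[0,0,0],"fingers":0.04},{"linear":[0.012,0.0355,-0.003],"delta_rot":[0,0,0],"fingers":0.04},{"linear":[0.012,0.0355,-0.003],"delta_rot":[0,0,0],"fingers":0.04},{"linear":[0.012,0.0355,-0.003],"delta_rot":[0,0,0],"fingers":0.04}])

```text
clock: 30.73
position: [0.6177, 0.0262, 0.1699]
ee_rot: [0.001, 1.0, 0.028, -0.014]
contact_force: [-0.2, -0.6, -0.9]
width: 0.0458
```

Emit:
send_rows(plan=[{"linear":[0,0,0],"delta_rot":[0,0,0],"fingers":0.04},{"linear":[0,0,0],"delta_rot":[0,0,0],"fingers":0.04}])

```text
clock: 30.9
position: [0.6203, 0.0174, 0.1672]
ee_rot: [0.003, 1.0, 0.02, -0.014]
contact_force: [-0.6, 1.1, -0.9]
width: 0.0463
```

```bash
python3 - <<'E'
from h import *
st();tgt(0,0,.15)
E
```

```text
t30.90 pos [0.6203 0.0174 0.1672] xaxis yaw 2.33 zaxis [-0.027 -0.006 -1.   ] w0.0463 F [-0.6  1.1 -0.9] q [-0.08  0.42  1.52 -0.01  1.23 -0.12]
turn z -2.5 (full residual rotvec from tool [ 0.3  1.6 -2.5]) shift after turn [0.0241 0.0172 0.0172]
```

Emit:
send_rows(plan=[{"linear":[0.024,0.017,0],"delta_rot":[0.3,1.6,-2.5],"fingers":0.04},{"linear":[0,0,0],"delta_rot":[0,0,0],"fingers":0.04},{"linear":[0,0,0.02],"delta_rot":[0,0,0],"fingers":0.04},{"linear":[0,0,0.02],"delta_rot":[0,0,0],"fingers":0.04},{"linear":[0,0,0],"delta_rot":[0,0,0],"fingers":0.04}])

```text
clock: 31.32
position: [0.6433, 0.003, 0.121]
ee_rot: [-0.001, 0.999, 0.038, -0.002]
contact_force: [-1.2, -0.5, -1.4]
width: 0.046
```

```bash
python3 - <<'E'
from h import *
st();tgt(-.001,0,.07)
E
```

```text
t31.32 pos [0.6433 0.003  0.121 ] xaxis yaw 4.35 zaxis [-0.004  0.002 -1.   ] w0.0460 F [-1.2 -0.5 -1.4] q [-0.1   0.47  1.54  0.    1.13 -0.18]
turn z -0.5 (full residual rotvec from tool [-0.1  0.2 -0.5]) shift after turn [0.0013 0.0009 0.051 ]
```

Emit:
send_rows(plan=[{"linear":[0.0005,0.0005,0.014],"delta_rot":[0,0.2,-0.5],"fingers":0.04},{"linear":[0,0,0.014],"delta_rot":[0,0,0],"fingers":0.04},{"linear":[0,0,0.01],"delta_rot":[0,0,0],"fingers":0.04},{"linear":[0,0,0.004],"delta_rot":[0,0,0],"fingers":0.04},{"linear":[0,0,0],"delta_rot":[0,0,0],"fingers":0.04}])

```text
clock: 31.73
position: [0.6413, 0.0075, 0.0766]
ee_rot: [-0.002, 0.999, 0.042, -0.003]
contact_force: [-0.6, 0.3, 0.1]
width: 0.0459
```

```bash
python3 - <<'E'
from h import *
st();tgt(0.0,0,.0633)
E
```

```text
t31.73 pos [0.6413 0.0075 0.0766] xaxis yaw 4.80 zaxis [-0.005  0.004 -1.   ] w0.0459 F [-0.6  0.3  0.1] q [-0.1   0.51  1.6   0.    1.03 -0.18]
turn z -0.1 (full residual rotvec from tool [-0.2  0.3 -0.1]) shift after turn [0.004  0.0056 0.0133]
```

Emit:
send_rows(plan=[{"linear":[0.002,0.0056,0.004],"delta_rot":[-0.2,0.3,0],"fingers":0.04},{"linear":[0,0,0.004],"delta_rot":[0,0,0],"fingers":0.04},{"linear":[0,0,0.003],"delta_rot":[0,0,0],"fingers":0.04},{"linear":[0,0,0.003],"delta_rot":[0,0,0],"fingers":0.04},{"linear":[0,0,0],"delta_rot":[0,0,0],"fingers":0.04}])

```text
clock: 32.15
position: [0.6455, 0.0021, 0.064]
ee_rot: [0.0, 0.999, 0.042, 0.002]
contact_force: [0.0, -0.3, -1.3]
width: 0.0458
```

```bash
python3 - <<'E'
from h import *
st();tgt(0.006,0,.0633)
E
```

```text
t32.15 pos [0.6455 0.0021 0.064 ] xaxis yaw 4.80 zaxis [ 0.005 -0.    -1.   ] w0.0458 F [ 0.  -0.3 -1.3] q [-0.1   0.53  1.61  0.    1.   -0.19]
turn z -0.1 (full residual rotvec from tool [ 0.  -0.3 -0.1]) shift after turn [ 0.0063 -0.0002  0.0007]
```

Emit:
send_rows(plan=[{"linear":[0.003,0,0.0005],"delta_rot":[0,-0.3,0],"fingers":0.04},{"linear":[0.003,0,0.0005],"delta_rot":[0,0,0],"fingers":0.04},{"linear":[0.003,0,0],"delta_rot":[0,0,0],"fingers":0.04}])

```text
clock: 32.4
position: [0.6516, 0.0024, 0.0631]
ee_rot: [0.001, 0.999, 0.042, -0.004]
contact_force: [-11.3, -2.0, 4.6]
width: 0.0462
```

```bash
python3 - <<'E'
from h import *
st();tgt(0.006,0,.0633)
E
```

```text
t32.40 pos [0.6516 0.0024 0.0631] xaxis yaw 4.86 zaxis [-0.008 -0.001 -1.   ] w0.0462 F [-11.3  -2.    4.6] q [-0.1   0.54  1.58 -0.    1.02 -0.19]
turn z -0.0 (full residual rotvec from tool [ 0.   0.5 -0. ]) shift after turn [ 0.0002 -0.0004 -0.0002]
```

Emit:
send_rows(plan=[{"linear":[0.001,0,0],"delta_rot":[0,0,0],"fingers":0.04},{"linear":[0,0,0],"delta_rot":[0,0,0],"fingers":0.052},{"linear":[0,0,0],"delta_rot":[0,0,0],"fingers":0.058},{"linear":[0,0,0],"delta_rot":[0,0,0],"fingers":0.06},{"linear":[0,0,-0.01],"delta_rot":[0,0,0],"fingers":0.06},{"linear":[0,0,-0.02],"delta_rot":[0,0,0],"fingers":0.06},{"linear":[0,0,-0.03],"delta_rot":[0,0,0],"fingers":0.06},{"linear":[0,0,-0.03],"delta_rot":[0,0,0],"fingers":0.06},{"linear":[0,0,-0.03],"delta_rot":[0,0,0],"fingers":0.06},{"linear":[0,0,-0.03],"delta_rot":[0,0,0],"fingers":0.06},{"linear":[0,0,-0.02],"delta_rot":[0,0,0],"fingers":0.06},{"linear":[0,0,0],"delta_rot":[0,0,0],"fingers":0.06}])

```text
clock: 33.4
position: [0.6571, 0.003, 0.2461]
ee_rot: [0.0, 0.999, 0.042, -0.001]
contact_force: [0.1, 0.2, 0.0]
width: 0.0599
```

```bash
cat >> h.py <<'E'
def strips(which=None):
    c=manip.camera_info("top");im=img("top");w=wood(im);uv=proj([(.445,.307,.034)],c)[0];m=comp(w,uv,10)
    print("batten top",m.sum(),np.round(fit(m,prism(box(.24,.034),0,.034),c,[.0,.1,-.1],(.445,.307)),4))
E
python3 - <<'E'
from h import *
st();v=np.load("mitre.npy");c=manip.camera_info("wrist");a=img("wrist");mitre_overlay(a,c,v,np.radians(30),"ov5.png",(0,0,512,384),1.5);strips()
goal((.4455,.307,.2),-91.5)
E
```

```text
t33.40 pos [0.6571 0.003  0.2461] xaxis yaw 4.80 zaxis [-0.001 -0.001 -1.   ] w0.0599 F [0.1 0.2 0. ] q [-0.1   0.41  1.33 -0.    1.4  -0.18]
batten top 2058 [ 0.6076  0.4507  0.3071 -0.0342]
turn z 96.3 (full residual rotvec from tool [ 0.4  0.3 96.3]) shift after turn [-0.2982  0.2177  0.0419]
```

View pics/ov5.png

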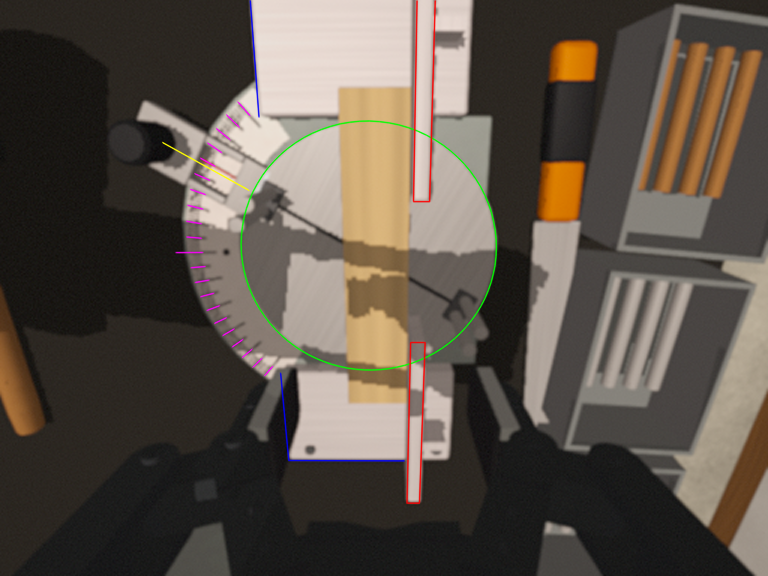

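Emit:
send_rows(plan=[{"linear":[0,0,-0.001],"delta_rot":[0,0,-6.8],"fingers":0.06},{"linear":[0,0,-0.001],"delta_rot":[0,0,-6.8],"fingers":0.06},{"linear":[0,0,-0.001],"delta_rot":[0,0,-6.8],"fingers":0.06},{"linear":[0,0,-0.001],"delta_rot":[0,0,-6.8],"fingers":0.06},{"linear":[0,0,-0.001],"delta_rot":[0,0,-6.8],"fingers":0.06},{"linear":[0,0,-0.001],"delta_rot":[0,0,-6.8],"fingers":0.06},{"linear":[0,0,-0.001],"delta_rot":[0,0,-6.8],"fingers":0.06},{"linear":[0,0,-0.001],"delta_rot":[0,0,-6.8],"fingers":0.06},{"linear":[0,0,-0.001],"delta_rot":[0,0,-6.8],"fingers":0.06},{"linear":[0,0,-0.001],"delta_rot":[0,0,-6.8],"fingers":0.06},{"linear":[0,0,-0.001],"delta_rot":[0,0,-6.8],"fingers":0.06},{"linear":[0,0,-0.001],"delta_rot":[0,0,-6.8],"fingers":0.06}])

```text
clock: 34.5
position: [0.6429, 0.0045, 0.2271]
ee_rot: [-0.021, 0.705, 0.709, -0.017]
contact_force: [0.2, -0.2, 0.8]
width: 0.0597
```

Emit:
send_rows(plan=[{"linear":[0.0295,-0.022,0],"delta_rot":[0,0,0],"fingers":0.06},{"linear":[0.0295,-0.022,0],"delta_rot":[0,0,0],"fingers":0.06},{"linear":[0.0295,-0.022,0],"delta_rot":[0,0,0],"fingers":0.06},{"linear":[0.0295,-0.022,0],"delta_rot":[0,0,0],"fingers":0.06},{"linear":[0.0295,-0.022,0],"delta_rot":[0,0,0],"fingers":0.06},{"linear":[0.0295,-0.022,0],"delta_rot":[0,0,0],"fingers":0.06},{"linear":[0.0295,-0.022,0],"delta_rot":[0,0,0],"fingers":0.06},{"linear":[0.0295,-0.022,0],"delta_rot":[0,0,0],"fingers":0.06},{"linear":[0.0295,-0.022,0],"delta_rot":[0,0,0],"fingers":0.06},{"linear":[0.015,-0.015,0],"delta_rot":[0,0,0],"fingers":0.06},{"linear":[0,0,0],"delta_rot":[0,0,0],"fingers":0.06},{"linear":[0,0,0],"delta_rot":[0,0,0],"fingers":0.06}])

```text
clock: 35.5
position: [0.4064, 0.2894, 0.2156]
ee_rot: [-0.034, 0.705, 0.708, -0.037]
contact_force: [0.3, -0.4, 0.4]
width: 0.06
```

```bash
python3 - <<'E'
from h import *
st();c=manip.camera_info("wrist");im=img("wrist","w6.png");w=wood(im)
for d in manip.masks_of("batten_c","wrist")[:2]: print(d["p"],np.round(d["extent"]),np.round(fit(d["pixels"],prism(box(.24,.034),0,.034),c,[0,.1,-.1],(.4455,.307),2),4))
uv=proj([(.46,.307,.034)],c)[0];m=comp(w,uv,15);print(uv,m.sum(),np.round(fit(m,prism(box(.24,.034),0,.034),c,[0,.1,-.1],(.4455,.307),2),4))
goal((.4455,.307,.04),88.45)
E
```

```text
t35.50 pos [0.4064 0.2894 0.2156] xaxis yaw 90.25 zaxis [-0.099 -0.005 -0.995] w0.0600 F [ 0.3 -0.4  0.4] q [ 0.45  0.23  1.67  0.04  1.33 -1.13]
0.91 [249. 115. 297. 323.] [ 0.033   0.4461  0.3064 -0.0266]
[271.60303775 241.16865723] 7003 [ 0.053   0.4451  0.3066 -0.0304]
turn z 1.7 (full residual rotvec from tool [-5.7  0.3  1.7]) shift after turn [0.0193 0.0376 0.1758]
```

View pics/w6.png

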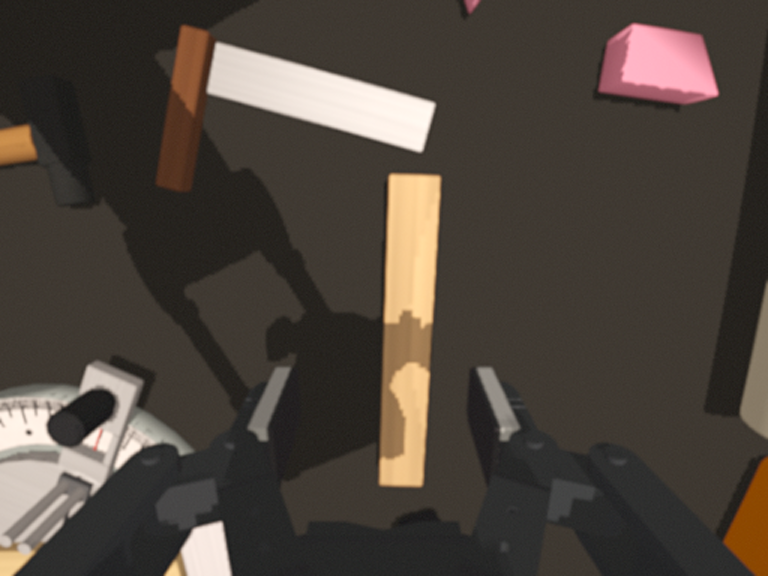

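The batten is alone and clear at (408,330).

Emit:
send_rows(plan=[{"linear":[0,0,0],"delta_rot":[-5.7,0.3,1.7],"fingers":0.06},{"linear":[0.0185,0.038,0],"delta_rot":[0,0,0],"fingers":0.06},{"linear":[0,0,0],"delta_rot":[0,0,0],"fingers":0.06},{"linear":[0,0,0.03],"delta_rot":[0,0,0],"fingers":0.06},{"linear":[0,0,0.03],"delta_rot":[0,0,0],"fingers":0.06},{"linear":[0,0,0.03],"delta_rot":[0,0,0],"fingers":0.06},{"linear":[0,0,0],"delta_rot":[0,0,0],"fingers":0.06},{"linear":[0,0,0],"delta_rot":[0,0,0],"fingers":0.06}])

```text
clock: 36.27
position: [0.4371, 0.2878, 0.111]
ee_rot: [-0.0, 0.722, 0.691, -0.012]
contact_force: [0.2, -1.0, 0.5]
width: 0.0599
```

```bash
python3 - <<'E'
from h import *
st();goal((.446,.3065,.03),88.4)
E
```

```text
t36.27 pos [0.4371 0.2878 0.111 ] xaxis yaw 87.50 zaxis [-0.018 -0.017 -1.   ] w0.0599 F [ 0.2 -1.   0.5] q [ 0.45  0.34  1.81 -0.01  1.02 -1.07]
turn z -0.9 (full residual rotvec from tool [-1.   1.  -0.9]) shift after turn [0.019  0.0083 0.081 ]
```

Emit:
send_rows(plan=[{"linear":[0.012,0.005,0],"delta_rot":[-1,1,-0.9],"fingers":0.06},{"linear":[0.009,0.004,0.01],"delta_rot":[0,0,0],"fingers":0.06},{"linear":[0,0,0.02],"delta_rot":[0,0,0],"fingers":0.06},{"linear":[0,0,0.01],"delta_rot":[0,0,0],"fingers":0.06},{"linear":[0,0,0],"delta_rot":[0,0,0],"fingers":0.06}])

```text
clock: 36.68
position: [0.4566, 0.3133, 0.0752]
ee_rot: [0.002, 0.718, 0.696, 0.009]
contact_force: [0.0, -0.0, 0.4]
width: 0.0605
```

```bash
python3 - <<'E'
from h import *
st();goal((.446,.3065,.03),88.4)
E
```

```text
t36.68 pos [0.4566 0.3133 0.0752] xaxis yaw 88.27 zaxis [ 0.017  0.01  -1.   ] w0.0605 F [ 0.  -0.   0.4] q [ 0.48  0.4   1.82  0.    0.9  -1.07]
turn z -0.1 (full residual rotvec from tool [ 1.  -0.6 -0.1]) shift after turn [-0.0071 -0.0104  0.0452]
```

Emit:
send_rows(plan=[{"linear":[-0.006,-0.009,0.006],"delta_rot":[1,-0.6,0],"fingers":0.06},{"linear":[-0.001,-0.001,0.01],"delta_rot":[0,0,0],"fingers":0.06},{"linear":[0,0,0.01],"delta_rot":[0,0,0],"fingers":0.06},{"linear":[0,0,0.006],"delta_rot":[0,0,0],"fingers":0.06},{"linear":[0,0,0],"delta_rot":[0,0,0],"fingers":0.06}])

```text
clock: 37.1
position: [0.4491, 0.3095, 0.0451]
ee_rot: [0.001, 0.717, 0.697, 0.003]
contact_force: [-0.4, 0.1, 0.4]
width: 0.0598
```

```bash
python3 - <<'E'
from h import *
st();goal((.446,.3065,.033),88.4)
E
```

```text
t37.10 pos [0.4491 0.3095 0.0451] xaxis yaw 88.34 zaxis [ 0.005  0.003 -1.   ] w0.0598 F [-0.4  0.1  0.4] q [ 0.48  0.43  1.86  0.    0.84 -1.07]
turn z -0.1 (full residual rotvec from tool [ 0.3 -0.2 -0.1]) shift after turn [-0.0031 -0.0031  0.0121]
```

Emit:
send_rows(force=70, plan=[{"linear":[-0.003,-0.003,0.006],"delta_rot":[0.3,-0.2,0],"fingers":0.06},{"linear":[0,0,0.006],"delta_rot":[0,0,0],"fingers":0.06},{"linear":[0,0,0],"delta_rot":[0,0,0],"fingers":0.025},{"linear":[0,0,0],"delta_rot":[0,0,0],"fingers":0.025},{"linear":[0,0,0],"delta_rot":[0,0,0],"fingers":0.025},{"linear":[0,0,0],"delta_rot":[0,0,0],"fingers":0.025},{"linear":[0,0,0],"delta_rot":[0,0,0],"fingers":0.025}])

```text
clock: 37.68
position: [0.4465, 0.3067, 0.033]
ee_rot: [0.0, 0.717, 0.697, 0.0]
contact_force: [0.4, -0.1, -2.2]
width: 0.0327
```

```bash
python3 - <<'E'
from h import *
st();tgt(.01,0,.2)
E
```

```text
t37.68 pos [0.4465 0.3067 0.033 ] xaxis yaw 88.34 zaxis [ 0.001  0.    -1.   ] w0.0327 F [ 0.4 -0.1 -2.2] q [ 0.47  0.45  1.88 -0.    0.82 -1.07]
turn z 83.5 (full residual rotvec from tool [ 0.  -0.  83.5]) shift after turn [ 0.1827  0.3202 -0.167 ]
```

Emit:
send_rows(plan=[{"linear":[0,0,-0.025],"delta_rot":[0,0,0],"fingers":0.025},{"linear":[0,0,-0.034],"delta_rot":[0,0,0],"fingers":0.025},{"linear":[0,0,-0.034],"delta_rot":[0,0,0],"fingers":0.025},{"linear":[0,0,-0.034],"delta_rot":[0,0,0],"fingers":0.025},{"linear":[0,0,-0.034],"delta_rot":[0,0,0],"fingers":0.025},{"linear":[0,0,-0.015],"delta_rot":[0,0,0],"fingers":0.025},{"linear":[0,0,0],"delta_rot":[0,0,0],"fingers":0.025}])

```text
clock: 38.27
position: [0.4441, 0.3055, 0.2137]
ee_rot: [-0.001, 0.717, 0.697, -0.004]
contact_force: [0.3, 0.3, -2.5]
width: 0.0327
```

Emit:
send_rows(plan=[{"linear":[0,0,-0.0015],"delta_rot":[0,0,6.6],"fingers":0.025},{"linear":[0,0,-0.0015],"delta_rot":[0,0,6.6],"fingers":0.025},{"linear":[0,0,-0.0015],"delta_rot":[0,0,6.6],"fingers":0.025},{"linear":[0,0,-0.0015],"delta_rot":[0,0,6.6],"fingers":0.025},{"linear":[0,0,-0.0015],"delta_rot":[0,0,6.6],"fingers":0.025},{"linear":[0,0,-0.0015],"delta_rot":[0,0,6.6],"fingers":0.025},{"linear":[0,0,-0.0015],"delta_rot":[0,0,6.6],"fingers":0.025},{"linear":[0,0,-0.0015],"delta_rot":[0,0,6.6],"fingers":0.025},{"linear":[0,0,-0.0015],"delta_rot":[0,0,6.6],"fingers":0.025},{"linear":[0,0,-0.0015],"delta_rot":[0,0,6.6],"fingers":0.025},{"linear":[0,0,-0.0015],"delta_rot":[0,0,6.6],"fingers":0.025},{"linear":[0,0,-0.0015],"delta_rot":[0,0,6.6],"fingers":0.025}])

```text
clock: 39.27
position: [0.4364, 0.3013, 0.2155]
ee_rot: [0.007, 0.999, 0.046, -0.015]
contact_force: [0.8, 0.5, -1.3]
width: 0.0333
```

```bash
python3 - <<'E'
from h import *
st();tgt(.008,0,.19)
E
```

```text
t39.27 pos [0.4364 0.3013 0.2155] xaxis yaw 5.25 zaxis [-0.03  -0.016 -0.999] w0.0333 F [ 0.8  0.5 -1.3] q [ 0.47  0.25  1.64 -0.    1.28  0.38]
turn z 0.4 (full residual rotvec from tool [0.7 1.8 0.4]) shift after turn [0.1912 0.3157 0.0255]
```

Emit:
send_rows(plan=[{"linear":[0.005,0.008,0],"delta_rot":[0.7,1.8,0.4],"fingers":0.025},{"linear":[0.0185,0.0305,-0.001],"delta_rot":[0,0,0],"fingers":0.025},{"linear":[0.0185,0.0305,-0.001],"delta_rot":[0,0,0],"fingers":0.025},{"linear":[0.0185,0.0305,-0.001],"delta_rot":[0,0,0],"fingers":0.025},{"linear":[0.0185,0.0305,-0.001],"delta_rot":[0,0,0],"fingers":0.025},{"linear":[0.0185,0.0305,-0.001],"delta_rot":[0,0,0],"fingers":0.025},{"linear":[0.0185,0.0305,-0.001],"delta_rot":[0,0,0],"fingers":0.025},{"linear":[0.0185,0.0305,-0.001],"delta_rot":[0,0,0],"fingers":0.025},{"linear":[0.0185,0.0305,-0.001],"delta_rot":[0,0,0],"fingers":0.025},{"linear":[0.015,0.025,-0.001],"delta_rot":[0,0,0],"fingers":0.025},{"linear":[0,0,0],"delta_rot":[0,0,0],"fingers":0.025},{"linear":[0,0,0],"delta_rot":[0,0,0],"fingers":0.025}])

```text
clock: 40.27
position: [0.6247, 0.0258, 0.1988]
ee_rot: [0.001, 0.999, 0.042, -0.016]
contact_force: [-0.7, 0.1, -2.3]
width: 0.0327
```

```bash
python3 - <<'E'
from h import *
st();tgt(.008,0,.16)
E
```

```text
t40.27 pos [0.6247 0.0258 0.1988] xaxis yaw 4.80 zaxis [-0.031 -0.003 -1.   ] w0.0327 F [-0.7  0.1 -2.3] q [-0.07  0.4   1.46 -0.01  1.31 -0.15]
turn z -0.1 (full residual rotvec from tool [ 0.   1.8 -0.1]) shift after turn [0.027  0.0252 0.0388]
```

Emit:
send_rows(plan=[{"linear":[0.016,0.015,0.01],"delta_rot":[0,1.8,0],"fingers":0.025},{"linear":[0.009,0.009,0.015],"delta_rot":[0,0,0],"fingers":0.025},{"linear":[0,0,0.01],"delta_rot":[0,0,0],"fingers":0.025},{"linear":[0,0,0.005],"delta_rot":[0,0,0],"fingers":0.025},{"linear":[0,0,0],"delta_rot":[0,0,0],"fingers":0.025}])

```text
clock: 40.68
position: [0.6472, 0.0064, 0.1497]
ee_rot: [-0.002, 0.999, 0.042, -0.006]
contact_force: [-0.1, 0.5, -1.6]
width: 0.0329
```

```bash
python3 - <<'E'
from h import *
st();tgt(.007,0,.1)
E
```

```text
t40.68 pos [0.6472 0.0064 0.1497] xaxis yaw 4.85 zaxis [-0.012  0.003 -1.   ] w0.0329 F [-0.1  0.5 -1.6] q [-0.1   0.46  1.49  0.    1.2  -0.18]
turn z -0.0 (full residual rotvec from tool [-0.2  0.7 -0. ]) shift after turn [0.0052 0.0039 0.0497]
```

Emit:
send_rows(plan=[{"linear":[0.004,0.003,0.01],"delta_rot":[-0.2,0.7,0],"fingers":0.025},{"linear":[0.001,0.001,0.014],"delta_rot":[0,0,0],"fingers":0.025},{"linear":[0,0,0.01],"delta_rot":[0,0,0],"fingers":0.025},{"linear":[0,0,0.008],"delta_rot":[0,0,0],"fingers":0.025},{"linear":[0,0,0.004],"delta_rot":[0,0,0],"fingers":0.025},{"linear":[0,0,0],"delta_rot":[0,0,0],"fingers":0.025}])

```text
clock: 41.18
position: [0.6487, 0.0088, 0.1012]
ee_rot: [-0.001, 0.999, 0.045, -0.002]
contact_force: [-0.5, 0.4, -1.2]
width: 0.0329
```

```bash
python3 - <<'E'
from h import *
st();tgt(.008,0,.081)
E
```

```text
t41.18 pos [0.6487 0.0088 0.1012] xaxis yaw 5.15 zaxis [-0.004  0.003 -1.   ] w0.0329 F [-0.5  0.4 -1.2] q [-0.09  0.5   1.55  0.    1.09 -0.19]
turn z 0.3 (full residual rotvec from tool [-0.2  0.2  0.3]) shift after turn [0.0045 0.0063 0.0202]
```

Emit:
send_rows(plan=[{"linear":[0.002,0.005,0.005],"delta_rot":[-0.2,0.2,0.3],"fingers":0.025},{"linear":[0,0.001,0.005],"delta_rot":[0,0,0],"fingers":0.025},{"linear":[0,0,0.005],"delta_rot":[0,0,0],"fingers":0.025},{"linear":[0,0,0.003],"delta_rot":[0,0,0],"fingers":0.025},{"linear":[0,0,0],"delta_rot":[0,0,0],"fingers":0.025}])

```text
clock: 41.6
position: [0.6524, 0.0028, 0.0833]
ee_rot: [0.001, 0.999, 0.042, 0.001]
contact_force: [-0.2, 0.8, -0.4]
width: 0.033
```

```bash
python3 - <<'E'
from h import *
st();tgt(.013,0,.081)
E
```

```text
t41.60 pos [0.6524 0.0028 0.0833] xaxis yaw 4.85 zaxis [ 0.003 -0.001 -1.   ] w0.0330 F [-0.2  0.8 -0.4] q [-0.1   0.52  1.57 -0.    1.05 -0.19]
turn z -0.0 (full residual rotvec from tool [ 0.1 -0.2 -0. ]) shift after turn [ 0.0063 -0.0001  0.0023]
```

Emit:
send_rows(plan=[{"linear":[0.002,0,0.0018],"delta_rot":[0,-0.2,0],"fingers":0.025},{"linear":[0.003,0,0.0005],"delta_rot":[0,0,0],"fingers":0.025},{"linear":[0.003,0,0],"delta_rot":[0,0,0],"fingers":0.025},{"linear":[0.002,0,0],"delta_rot":[0,0,0],"fingers":0.025}])

```text
clock: 41.93
position: [0.6583, 0.003, 0.081]
ee_rot: [0.001, 0.999, 0.043, -0.006]
contact_force: [-6.1, -0.3, 3.1]
width: 0.0329
```

```bash
python3 - <<'E'
from h import *
st();tgt(.013,0,.081)
E
```

```text
t41.93 pos [0.6583 0.003  0.081 ] xaxis yaw 4.92 zaxis [-0.012 -0.002 -1.   ] w0.0329 F [-6.1 -0.3  3.1] q [-0.1   0.53  1.55 -0.    1.07 -0.18]
turn z 0.0 (full residual rotvec from tool [0.1 0.7 0. ]) shift after turn [ 0.0004 -0.0003 -0.    ]
```

Contact with the fence (6 N) and the backer (3 N) is at the predicted place. I'll give it a last press, release and rise, with the jaws opening straight.

Emit:
send_rows(plan=[{"linear":[0.002,0,0],"delta_rot":[0,0,0],"fingers":0.025},{"linear":[0.001,0,0],"delta_rot":[0,0,0],"fingers":0.04},{"linear":[0,0,0],"delta_rot":[0,0,0],"fingers":0.048},{"linear":[0,0,0],"delta_rot":[0,0,0],"fingers":0.048},{"linear":[0,0,-0.01],"delta_rot":[0,0,0],"fingers":0.048},{"linear":[0,0,-0.02],"delta_rot":[0,0,0],"fingers":0.048},{"linear":[0,0,-0.03],"delta_rot":[0,0,0],"fingers":0.048},{"linear":[0,0,-0.03],"delta_rot":[0,0,0],"fingers":0.048},{"linear":[0,0,-0.03],"delta_rot":[0,0,0],"fingers":0.048},{"linear":[0,0,-0.03],"delta_rot":[0,0,0],"fingers":0.048},{"linear":[0,0,-0.02],"delta_rot":[0,0,0],"fingers":0.048},{"linear":[0,0,0],"delta_rot":[0,0,0],"fingers":0.048}])

```text
clock: 42.93
position: [0.6662, 0.004, 0.2654]
ee_rot: [0.001, 0.999, 0.043, -0.003]
contact_force: [-0.0, 1.0, 0.3]
width: 0.048
```

```bash
python3 - <<'E'
from h import *
st();goal((.56,.05,.34),-90)
E
```

```text
t42.93 pos [0.6662 0.004  0.2654] xaxis yaw 4.94 zaxis [-0.006 -0.003 -1.   ] w0.0480 F [-0.   1.   0.3] q [-0.1   0.41  1.27 -0.    1.46 -0.18]
turn z 94.9 (full residual rotvec from tool [ 0.4  0.2 94.9]) shift after turn [-0.046   0.1062 -0.0746]
```

Emit:
send_rows(plan=[{"linear":[0,0,-0.003],"delta_rot":[0,0,-6.8],"fingers":0.048},{"linear":[0,0,-0.003],"delta_rot":[0,0,-6.8],"fingers":0.048},{"linear":[0,0,-0.003],"delta_rot":[0,0,-6.8],"fingers":0.048},{"linear":[0,0,-0.003],"delta_rot":[0,0,-6.8],"fingers":0.048},{"linear":[0,0,-0.003],"delta_rot":[0,0,-6.8],"fingers":0.048},{"linear":[0,0,-0.003],"delta_rot":[0,0,-6.8],"fingers":0.048},{"linear":[0,0,-0.003],"delta_rot":[0,0,-6.8],"fingers":0.048},{"linear":[0,0,-0.003],"delta_rot":[0,0,-6.8],"fingers":0.048},{"linear":[0,0,-0.003],"delta_rot":[0,0,-6.8],"fingers":0.048},{"linear":[0,0,-0.003],"delta_rot":[0,0,-6.8],"fingers":0.048},{"linear":[0,0,-0.003],"delta_rot":[0,0,-6.8],"fingers":0.048},{"linear":[0,0,-0.003],"delta_rot":[0,0,-6.8],"fingers":0.048}])

```text
clock: 43.93
position: [0.6659, 0.005, 0.303]
ee_rot: [0.001, 0.704, 0.71, -0.001]
contact_force: [0.1, -0.5, -0.1]
width: 0.0478
```

Emit:
send_rows(plan=[{"linear":[0,-0.025,0],"delta_rot":[0,0,0],"fingers":0.048},{"linear":[0,-0.025,0],"delta_rot":[0,0,0],"fingers":0.048},{"linear":[0,-0.025,0],"delta_rot":[0,0,0],"fingers":0.048},{"linear":[0,-0.025,0],"delta_rot":[0,0,0],"fingers":0.048},{"linear":[0,-0.025,0],"delta_rot":[0,0,0],"fingers":0.048},{"linear":[0,0,0],"delta_rot":[0,0,0],"fingers":0.048},{"linear":[0,0,0],"delta_rot":[0,0,0],"fingers":0.048}])

```text
clock: 44.52
position: [0.5354, 0.0038, 0.2984]
ee_rot: [-0.0, 0.702, 0.712, -0.001]
contact_force: [0.6, 0.5, 0.4]
width: 0.0477
```

```bash
python3 - <<'E'
from h import *
st();v=np.load("mitre.npy");c=manip.camera_info("wrist");a=img("wrist");cv2.imwrite("pics/w7raw.png",a)
mitre_overlay(a,c,v,np.radians(30),"ov6.png",(60,40,440,320),2)
index()
E
```

```text
t44.52 pos [0.5354 0.0038 0.2984] xaxis yaw 90.81 zaxis [-0.002 -0.001 -1.   ] w0.0477 F [0.6 0.5 0.4] q [-0.12  0.2   1.51 -0.    1.44 -1.71]
index px 45 deg median 29.40
```

View pics/ov6.png

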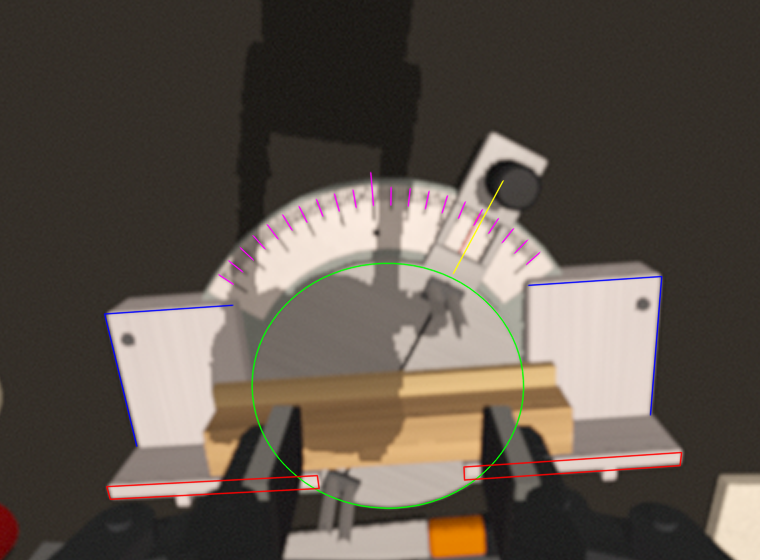

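```bash
python3 - <<'E'
from h import *
v=np.load("mitre.npy");c=manip.camera_info("wrist")
T=lambda P:((P-[v[0],v[1],0])@R.from_euler("z",v[2]).as_matrix()).round(4)[:,:2].tolist()
r=lambda q:(np.array(q)+[120,80]+.5)/2-.5
print("batten top BL BR FL FR",T(unproj(r([(210,474),(573,453),(205,432),(568,407)]),.082,c)))
print("backer top front L R",T(unproj(r([(213,387),(555,364)]),.048,c)))
im=cv2.imread("pics/w7raw.png");w=wood(im);m=comp(w,r([(400,420)])[0],6)
# fence-side edge of the batten along columns, fine
for x in(225,330,345,450,460,560):
    u=int(r([(x,0)])[0][0]);col=np.nonzero(m[:,u])[0];print(x,T(unproj([(u,col.max()+.5)],.082,c)),T(unproj([(u,col.min()-.5)],.048,c)))
b=img("top");cr=b[85:235,85:460];cv2.imwrite("pics/top9.png",cv2.resize(cr,None,fx=2.1,fy=2.1,interpolation=cv2.INTER_CUBIC))
E
```

```text
batten top BL BR FL FR [[0.028, -0.1199], [0.0285, 0.1203], [-0.0038, -0.1176], [-0.0057, 0.1159]]
backer top front L R [[-0.0195, -0.1195], [-0.0204, 0.1161]]
225 [[0.0282, -0.1101]] [[-0.0231, -0.1108]]
330 [[0.0311, -0.0409]] [[-0.0242, -0.0384]]
345 [[0.0303, -0.0301]] [[-0.0235, -0.0275]]
450 [[0.0289, 0.0386]] [[-0.023, 0.0436]]
460 [[0.0294, 0.0451]] [[-0.0225, 0.0504]]
560 [[0.0297, 0.1108]] [[-0.0025, 0.119]]
```

View pics/top9.png

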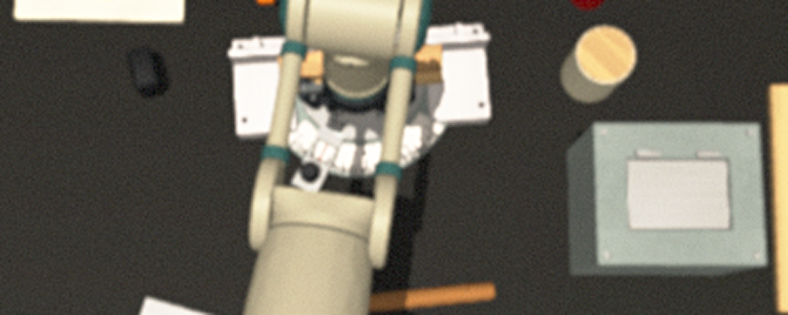

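```bash
python3 - <<'E'
from h import *
im=cv2.imread("pics/w7raw.png");a=cv2.resize(im[110:190,215:345],None,fx=6,fy=6,interpolation=cv2.INTER_CUBIC)[:, :780]
s=img("scene");b=cv2.resize(s[60:340],(780*0+620,339));o=np.zeros((600,780,3),np.uint8);o[:260,:]=a[100:360];o[261:600,:620]=b;cv2.imwrite("pics/fin.png",o)
for n in("scene","top"): print(n,[(round(d["p"],2),np.round(d["extent"]).tolist()) for d in manip.find_in("off_a_c",n)],[(round(d["p"],2),np.round(d["extent"]).tolist()) for d in manip.find_in("flap",n)])
E
```

```text
scene [] [(0.82, [120.0, 102.0, 167.0, 140.0])]
top [(0.29, [196.0, 96.0, 319.0, 174.0]), (0.29, [226.0, 123.0, 286.0, 175.0])] [(0.91, [382.0, 158.0, 434.0, 196.0])]
```

View pics/fin.png

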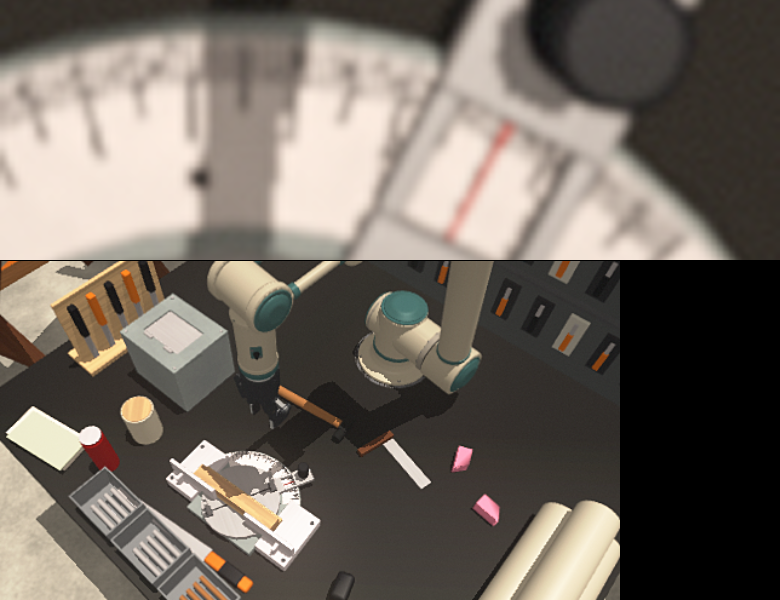

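The index line covers the long 30° mark, at about (480,180) in the upper crop. The flap is shut, no wood offcuts are left in the scene view, and the batten lies on the backer at the fence. Handing in.

```bash
python3 -c "
from h import *
st();print(manip.sign_off())"
```

```text
t44.92 pos [0.537  0.0037 0.298 ] xaxis yaw 90.83 zaxis [-0.003 -0.001 -1.   ] w0.0479 F [-0.1  0.3  0.8] q [-0.12  0.2   1.51 -0.    1.44 -1.71]
the job is handed in; nothing more can be done
None
```

The job is done and handed in after 44.9 s of the 210 s allowed. I saw only two real offcuts, both on the table and none on the bed, and left the two pink look-alikes alone.

1. **Offcuts:** I pushed both through the flap. The later bin views show the flap shut and empty, and the last scene view shows no offcut left.
2. **Turntable:** I swung the turntable from about -29° to 30° left.
3. **Strips:** I then laid the backing strip flat on the bed and the batten on top of it, each pressed against the fence until it touched (about 11 N and 6 N).

- **Index angle:** readings before and after release were 30.0 to 30.3°. The last computed one, from an oblique view, was 29.4°, which I put down to parallax. A crop from that same view shows the red line lying over the long 30° mark.
- **Batten:** its back edge measured 28 to 31 mm from the pivot, with the fence face at 30 mm, and its ends were at ±120 mm, so it is centred.
- **Backing strip:** its front edge read about -20 mm by its corners, against -18 mm if flush. That 2 mm is within the camera's error. A cruder mask reading gave about -23 mm, probably because it took in the strip's front face. I did not check the back edge directly, so flushness rests on the pressed contact and these readings.

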